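Clamp a batten in the sloped jig: cam lever, finger-tight nut, then spanner

ROBOT

A 6-joint arm with a two-finger parallel gripper is mounted at the origin on the work surface. World frame = base frame: x ahead of the robot, y to its left, z up, the work surface at z = 0. Lengths are in m, angles in rad, forces in N, time in s.
With the tool pointing down it reaches from about 0.375 to 0.975 m from the base axis. Payload 3.8 kg.
Tool frame: the origin (TCP) lies at the centre of the arm's flange, where the gripper is bolted on; the fingertips stand 173 mm ahead of it and the grasp point (between the pads) lies 155 mm ahead of it (bot.tip_reach is the distance from the TCP to the fingertips, in m); z points along the fingers, y is the line along which they close (so a half turn about z gives the same grasp; the last joint's range is limited). The gripper opens to 85 mm and grips with 20 to 120 N. Pads are 22 mm wide; open, the fingers measure 114 mm over their backs; the gripper's body (76 mm by 85 mm) begins 54 mm behind the grasp point. The pads swing forward as they close: fully open they stand 13 mm farther back than shut.
Start: joints at [-1.347, 0.264, 1.604, -0, 1.274, -0.037], TCP at [0.174, -0.652, 0.405] pointing down, gripper open.
Joint ranges: [-2.63, 2.63], [-0.94, 2.18], [0.31, 2.57], [-1.31, 4.45], [0, 2.66], [-2.55, 2.55]. Speed limits (rad/s): [2.57, 2.57, 3.14, 3.14, 3.14, 3.14].

INTERFACE

Orientations are given as a rotation vector (axis times angle).
In Python, from workcell import bot gives the robot as it stands.
- The arm moves only by the tool drive_tool, never from a script. Its arguments are lists of equal length, an entry for each row: "claw": the finger opening in mm, from 0 to 85.4; "slide": the shift along the world's x, y, z each as a share of 0.5 m, from -1 to 1, a list of three; "yaw": the turn about the world's z as a share of 180 degrees, from -1 to 1. A call has 1 to 8 rows; each row is the pose to reach, as a shift and turn from the pose commanded when the call began, turning the shorter way round; what a row does not reach only later rows make up. A row lasts 1/12 s, in which the tool goes at most 41.7 mm and 7.16 degrees, less where a joint would pass 70% of its speed; a pose out of reach is approached as far as the arm can. A call with a number of a shift or a turn outside -1 to 1 is refused whole. A call with a gripper value outside its range is refused whole. The fingers move at their own pace and stop on an object; "newtons" is the grip in N (left out, the last holds). Time passes only in rows, so rows that repeat a pose let the fingers close. It gives the time, the measured TCP pose, the force, the opening and the grip force at its end, in the units of the state.
- bot.read_state(): the state, without advancing time (a new reading comes with each control period).
- bot.read_camera(name): name is "scene" or "top" or "wrist"; returns a dict with "color" (384x512x3 uint8, red, green, blue), "depth" (384x512 float32, m along the optical axis (not along the pixel's ray), 0 where there is no reading), "mtx" (3x3 intrinsics, pixels), "eye" and "rotation" of the camera in the world. Camera axes: x right, y up, looking along -z (the intrinsics and any distortion apply to the point x, -y, -z); pixel columns grow to the right and rows downward; lengths in m; the calibration is good to about 2 mm. A picture is of the moment at which its call begins.
- bot.finish_job(): hands the job in; it is judged then, once.
The state is a dict: "time": time; "q": joint angles; "joint_vel": joint speeds; "joint_torque": joint torques, N m; "tool_pos": TCP position; "tcp_rot": TCP orientation; "wrist_force": force on the tool from outside, world axes, zero at the start; "torque": the same for the moment, N m; "width": opening from 0.0 (shut) to 1.0 (fully open); "grip_force": force on a finger pad.
Only numpy, scipy, OpenCV 4.12 (cv2) and the standard library are available. Lean on these libraries where they do the work, as an engineer would, in place of code of your own. Each camera call takes 0.05 s, during which the arm holds its last target. There are 200 camera calls.

TASK

The batten in the sloped jig has to be clamped: first throw the red cam lever right over to its locked position, then run the brass hex nut down clockwise with the fingers alone until it is finger-tight (pointer in the green band, where it turns stiff). Then take the large spanner, not the small one, turn the nut further clockwise with it alone, fingers off the nut, until the pointer stands in the red band, and lay the spanner flat back on the wooden rest it came from, along the rest as it was. Leave everything else on the table where it is.

Things in the scene. Friction and masses are not known exactly. Their poses are not given: they have to be found in the camera images.
- slope: white sloping board of the fixed clamping jig, 220 x 280 mm; it faces the robot's right, give or take 30 degrees; origin in the centre of its upper face, 115 mm above the table; x up the slope, y along it, left as one looks up it, z its normal, leaning 28 degrees from vertical. 'Slope' numbers elsewhere are mm in this frame; bare but for the things below
- bolt_end (a point): top of the nut's bolt (radius 13) at slope (0, -50, 68); the bolt axis is slope z. Under the nut: white dial disc, radius 44, z 32 to 34; steel strap x -36 to 88, y -72 to -28, z 24 to 32; heel block x -37 to -7, same width, z 0 to 24
- pivot (a point): cam lever's pivot axis at slope (-35, 85), this point on its top at z 37; hub radius 20. Beside it an aluminium jaw, x -10 to 55, y 56 to 114, up to z 21, which the cam pushes 5 mm onto the batten
- batten (a point): middle of the top of the pale batten, slope x 58 to 92, y -150 to 150, z 0 to 24, part of the jig; behind it a dark fence, x 92 to 108, 34 high
- hex: captive brass hexagon nut, 41 mm across flats, 21 mm tall (slope z 37 to 58), origin at its centre; z is the bolt axis; x points to a corner, along the black dial pointer (two flats parallel to x, others at 60 degree steps). Pointer 17 to 34 degrees left (+y) of slope x: green band, finger-tight; 6 to 26 degrees right (-y): red band
- nut (a joint): free turn of the nut on its thread, rad, grows clockwise seen from above; starts 0 to 0.7, light (0.15 N m) up to its end at 2.2 where it meets the spring washer: finger-tight is 2.0 or more
- seat (a joint): stiff further turn of nut and spring washer together, rad, clockwise, starts at 0; 0.35 N m, stays where it is left; the pointer is in the red band from 0.5 to 0.85; it could go on to 1.1 (too tight). The hex's whole turn is nut + seat
- lever (a joint): cam lever angle, rad: 0 open, the arm pointing to the slope's -y (towards the nut); 1.57 locked, pointing down the slope (-x), clockwise seen from above; starts 0 to 0.35; 0.12 N m, stays where it is left; locked is 1.4 or more
- lever_knob (a point): middle of the red upright knob at the end of the cam lever, 18 mm diameter, 30 mm tall, its axis the slope's z (slope z 32 to 62; this point at z 47), 80 mm from the pivot; the arm under it is 14 mm wide, slope z 26.5 to 35.5
- spanner: large bright steel open-ended spanner, 10 mm thick, 0.30 kg, loose; origin on its underside in the middle of the 16 mm wide handle, near its balance point; x along the handle to the head, z up. Handle from x = -75 to 74 mm, with a 27 mm round eye centred at x = -78; head from x = 71 to 137 mm, 68 mm wide (70 at the flared tips), jaws open to +x, 43.6 mm gap, throat at x = 90 mm
- spanner_jaw (a point): where the nut's axis sits in the spanner's jaws, 115 mm along x from its origin, mid-thickness
- rest: wooden rest (fixed) under the large spanner: base 160 x 70 mm, 8 mm thick, two cross bars at x = -55 and 55 mm, 14 mm wide, 70 mm long, tops at 24 mm; origin under its centre, x along the spanner. The spanner lies across both bars, within 13 mm of the middle, head towards the robot (-x of the rest)
- rest_b: the same rest (fixed) under the small spanner, on the other side of the jig
- small_spanner: small dark open-ended spanner, 17 mm gap, too small for the nut; origin on its underside in its handle; leave it alone
- plane: small wooden hand plane, 150 x 48 x 32 mm body with a 100 mm cross handle and an upright iron, 68 mm tall; bystander, leave it alone
- glue: white glue bottle, 56 mm across, 140 mm tall; bystander, leave it alone
- screwdriver: yellow-handled screwdriver lying flat; bystander, leave it alone
- square: try square lying flat, 5 mm steel blade and 10 mm wooden stock; bystander, leave it alone
- offcut: pale wooden offcut 120 x 45 x 35 mm; bystander, leave it alone
- marker: black marker pen, 14 mm thick, 134 mm long, lying flat; bystander, leave it alone
Not all that is in view belongs to the job. What is shaped like the rest but turquoise is not meant.

How it is judged:
On the way, in this order (a step that is already met when the one before it is completed fails the run):
1. the cam lever is thrown over and locked (1.4 rad or more), before the nut is turned to finger-tight (value of joint lever above 1.4 rad and value of joint nut below 1.5 rad), for 0.2 s.
2. the nut is run down with the fingers to finger-tight (2.0 or more, pointer in the green band) (value of joint lever above 1.4 rad and value of joint nut above 2 rad and value of joint seat below 0.15 rad), for 0.2 s.
3. the nut is tightened with the spanner into the red band (value of joint seat between 0.5 and 0.85 rad and value of joint nut above 1.9 rad), for 0.2 s.
At the end, for the whole second after the job is handed in: lever locked (1.4 rad or more); nut 1.9 or more and seat 0.5 to 0.85 rad, the pointer in the red band; the large spanner still and flat on both bars of its own rest, within 40 mm along and 30 mm across of its middle and 20 degrees of its direction, head either way (all of step 3 and value of joint lever above 1.4 rad and x of spanner in the frame of rest between -0.04 and 0.04 m and y of spanner in the frame of rest between -0.03 and 0.03 m and z of spanner in the frame of rest between 0.02 and 0.028 m and angle between the x axis of spanner and the x axis of rest, either way round below 0.35 rad and angle between spanner's own z axis and vertical below 0.1 rad and linear speed of spanner below 0.02 m/s); the robot touches nothing.
It fails at once if the fingers or arm push the nut once it has gone past finger-tight (seat beyond 0.15 rad) (value of joint seat above 0.15 rad and contact force between any of the fingers, the arm and hex above 1 N).
It fails at once if the spanner is put on the nut before it is finger-tight (nut below 1.5 rad) (value of joint nut below 1.5 rad and contact force between spanner and hex above 1 N).
It fails at once if the nut is overtightened (seat beyond 1.0 rad) (value of joint seat above 1 rad).
It fails at once if the small spanner or another bystander is moved more than 30 mm (distance of any of small_spanner, plane, glue, screwdriver, square, offcut, marker from where it was at the start of the episode above 0.03 m).
It also fails if it takes over 72 s, if anything falls off the work surface, if the arm or the gripper's body presses on something with over 40 N, if the wrist force passes 120 N, or if a joint passes its speed limit or range.

## Working session

There is one attempt and no reset: what is moved stays moved. The work goes in short steps, Python scripts to look and compute and a tool call to move; the robot and the scene stay as the last step left them, time stands still between calls to the robot, and variables do not carry over. Pictures are saved under pics/ and viewed, at most 10 in all, crops included, and the job is handed in when it is done.

Besides the shell and the picture viewer there is one more tool, called after "Emit:" as name(argument=value, ...), one argument or row to a line, values as JSON. drive_tool: Moves the arm, as the interface text tells. Shift numbers are shares of 0.5 m and turn numbers shares of 180 degrees, none past 1 either way. Its arguments: {"type":"object","properties":{"claw":{"type":"array","items":{"type":"number"}},"slide":{"type":"array","items":{"type":"array","items":{"type":"number"}}},"yaw":{"type":"array","items":{"type":"number"}},"newtons":{"type":"number"}},"required":["claw","slide","yaw"]}

```bash
mkdir -p pics
cat > h.py <<'E'
import numpy as np, cv2
from workcell import bot
def cam(n):
    c=bot.read_camera(n); np.savez(f'{n}.npz',**c); return c
def load(n): return dict(np.load(f'{n}.npz'))
def cloud(c):
    K=c['mtx']; d=c['depth']; v,u=np.mgrid[:d.shape[0],:d.shape[1]]
    p=np.stack([(u-K[0,2])/K[0,0]*d,-(v-K[1,2])/K[1,1]*d,-d],-1)
    return p@c['rotation'].T+c['eye']
def ray(c,u,v):
    K=c['mtx']; return c['rotation']@np.array([(u-K[0,2])/K[0,0],-(v-K[1,2])/K[1,1],-1.])
def onz(c,u,v,z):
    r=ray(c,u,v); return c['eye']+r*(z-c['eye'][2])/r[2]
def proj(c,P):
    p=(np.asarray(P)-c['eye'])@c['rotation']; K=c['mtx']
    return np.array([K[0,0]*p[0]/-p[2]+K[0,2],K[1,1]*-p[1]/-p[2]+K[1,2]])
E
python3 - <<'E'
from h import *
s=bot.read_state(); print({k:np.round(v,3) for k,v in s.items()}, bot.tip_reach)
ims=[]
for n in('scene','top','wrist'):
    c=cam(n); cv2.imwrite(f'pics/{n}0.png',cv2.cvtColor(c['color'],cv2.COLOR_RGB2BGR)); print(n,c['eye'].round(3),(c['depth']>0).mean(), -c['rotation'][:,2].round(2),c['mtx'][0,0])
    ims.append(cv2.imread(f'pics/{n}0.png'))
E
```

```text
{'time': np.float64(0.0), 'q': array([-1.347,  0.265,  1.605,  0.   ,  1.274, -0.037]), 'joint_vel': array([-0.   ,  0.   ,  0.   ,  0.001,  0.001, -0.   ]), 'joint_torque': array([-0.0000e+00, -5.1511e+01, -3.6731e+01,  0.0000e+00,  1.3000e-02,
       -0.0000e+00]), 'tool_pos': array([ 0.174, -0.652,  0.403]), 'tcp_rot': array([-3.113, -0.408,  0.   ]), 'wrist_force': array([-0.564,  0.475,  0.014]), 'torque': array([ 0.011, -0.038,  0.04 ]), 'grip_force': np.float64(0.0), 'width': np.float64(1.003)} 0.1734Traceback (most recent call last):
  File "<stdin>", line 5, in <module>
IndexError: too many indices for array: array is 1-dimensional, but 2 were indexed
```

View pics/scene0.png

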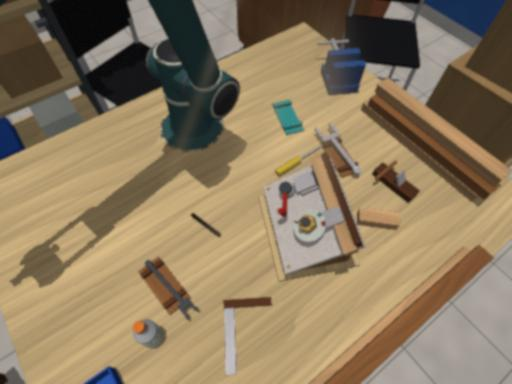

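The scene view shows the jig in the middle (nut near (308,225), lever hub (286,188), red knob (282,211)). The bright spanner is on its rest behind the fence (340,150), and the small dark spanner is at (170,285). The turquoise decoy rest is at (288,116).

```bash
sed -i "s/c=bot.read_camera(n); /c=bot.read_camera(n); r=np.array(c['rotation'],float).ravel(); c['rotation']=r.reshape(3,3) if r.size==9 else cv2.Rodrigues(r)[0]; /" h.py
python3 - <<'E'
from h import *
c=bot.read_camera('scene'); print(c['rotation'])
for n in('scene','top','wrist'):
    c=cam(n); cv2.imwrite(f'pics/{n}0.png',cv2.cvtColor(c['color'],cv2.COLOR_RGB2BGR)); print(n,c['eye'].round(3),(c['depth']>0).mean(), -c['rotation'][:,2].round(2),c['mtx'][0,0])
    P=cloud(c); print(np.median(P[...,2]))
E
```

```text
[0.50647959 0.24571246 0.91822309]
scene [ 0.832 -0.332  0.969] 0.9958750406901041 [-0.41  0.31 -0.86] 349.09568174328797
-0.0006593497464230103
top [ 0.292 -0.008  1.512] 0.9959208170572916 [ 0.09 -0.01 -1.  ] 495.61065030453614
0.001501531841173409
wrist [ 0.255 -0.63   0.374] 0.9958546956380209 [-0.31 -0.08 -0.95] 271.1065776399852
0.0005983074498659702
```

View pics/top0.png

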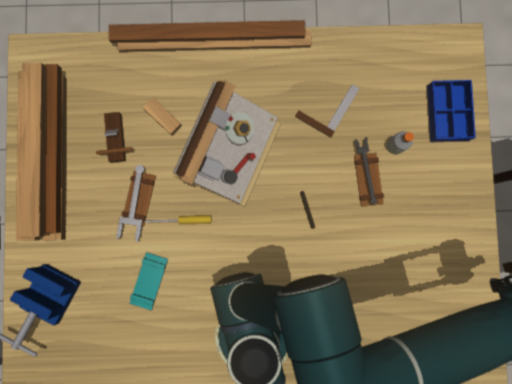

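```bash
cat > slope.py <<'E'
from h import *
rng=np.random.default_rng(0)
pts=[];cols=[]
for n in('scene','top'):
    c=load(n); P=cloud(c).reshape(-1,3); C=c['color'].reshape(-1,3)
    tp=load('top'); a=onz(tp,170,70,.1); b=onz(tp,285,210,.1)
    m=(P[:,0]<a[0])&(P[:,0]>b[0])&(P[:,1]<a[1])&(P[:,1]>b[1])&(P[:,2]>.02)
    pts.append(P[m]);cols.append(C[m])
def fit(P):
    best=0
    for _ in range(800):
        q=P[rng.choice(len(P),3,0)]; n=np.cross(q[1]-q[0],q[2]-q[0]); 
        if np.linalg.norm(n)<1e-6: continue
        n/=np.linalg.norm(n); n*=np.sign(n[2]); 
        if abs(np.degrees(np.arccos(n[2]))-28)>6: continue
        k=abs((P-q[0])@n)<.002
        if k.sum()>best: best=k.sum();B=k
    q=P[B]; n=np.linalg.svd(q-q.mean(0),full_matrices=0)[2][2]; return n*np.sign(n[2]),q.mean(0),best
for P in pts+[np.vstack(pts)]:
    n,q,k=fit(P); print(len(P),k,n.round(3),q.round(3),'lean',np.degrees(np.arccos(n[2])).round(1))
E
python3 - <<'E'
from slope import *
P=np.vstack(pts);C=np.vstack(cols).astype(int)
x=np.array([0,0,1.])-n*n[2];x/=np.linalg.norm(x);y=np.cross(n,x)
R=np.stack([x,y,n],1); L=(P-q)@R
print('x',x.round(3),'y',y.round(3),'yaw x',np.degrees(np.arctan2(x[1],x[0])))
on=abs(L[:,2])<.003
print('board extents',(np.percentile(L[on],[0.5,1,99,99.5],axis=0)*1000).round(0)[:,:2])
f=(abs(L[:,2]-.034)<.003)&(L[:,0]>.05); print('fence',(np.percentile(L[f],[2,50,98],axis=0)*1000).round(0))
hsv=cv2.cvtColor(C[None].astype(np.uint8),cv2.COLOR_RGB2HSV)[0].astype(int)
for nm,m in dict(red=((hsv[:,0]<6)|(hsv[:,0]>174))&(hsv[:,1]>170)&(hsv[:,2]>80),brass=(hsv[:,0]>15)&(hsv[:,0]<32)&(hsv[:,1]>120)&(L[:,2]>.03)).items():
    for z0,z1 in((.02,.04),(.04,.075)):
        k=m&(L[:,2]>z0)&(L[:,2]<z1); 
        if k.sum()>3: print(nm,z0,k.sum(),(np.percentile(L[k],[5,50,95],axis=0)*1000).round(0).tolist())
np.savez('slope.npz',q=q,R=R)
for n_ in('scene','top'):
    c=load(n_); D=cv2.cvtColor(c['color'],cv2.COLOR_RGB2BGR); u,v=proj(c,q).astype(int); cv2.imwrite(f'{n_}_crop.png',cv2.resize(D[v-65:v+65,u-65:u+65],(400,400),interpolation=cv2.INTER_CUBIC)); print(n_,u,v)
cv2.imwrite('pics/jig.png',np.hstack([cv2.imread('scene_crop.png'),cv2.imread('top_crop.png')]))
c=load('top');P=cloud(c);C=c['color']
s=P[155:250,105:165];cc=C[155:250,105:165].astype(int)
k=(s[...,2]>.026)&(s[...,2]<.05)&(cc.min(-1)>95)&(cc.max(-1)-cc.min(-1)<40); v,u=np.nonzero(k); S=s[k]
print('spanner',k.sum(),S.mean(0).round(3),np.median(S[:,2]))
mu=S[:,:2].mean(0); d=np.linalg.svd(S[:,:2]-mu,full_matrices=0)[2][0]; t=(S[:,:2]-mu)@d; w=(S[:,:2]-mu)@[-d[1],d[0]]
print(d,t.min(),t.max())
for a in np.arange(t.min(),t.max(),.015):
    g=(t>=a)&(t<a+.015); print(round(a,3),g.sum(),w[g].min().round(3) if g.any() else 0,w[g].max().round(3) if g.any() else 0, (S[g,2].mean()*1000).round(0) if g.any() else 0)
E
```

```text
7785 2851 [-0.196 -0.431  0.881] [0.569 0.026 0.1  ] lean 28.3
7341 1744 [-0.207 -0.427  0.88 ] [0.544 0.038 0.102] lean 28.3
15126 4676 [-0.199 -0.43   0.88 ] [0.562 0.03  0.1  ] lean 28.3
x [0.37  0.799 0.474] y [-0.907  0.42   0.   ] yaw x 65.16204459677049
board extents [[ -78. -124.]
 [ -78. -123.]
 [ 140.  153.]
 [ 140.  154.]]
fence [[  52. -116.   31.]
 [ 126.  -26.   33.]
 [ 139.  146.   37.]]
red 0.02 82 [[-23.0, 36.0, 33.0], [-16.0, 59.0, 35.0], [-8.0, 79.0, 40.0]]
red 0.04 43 [[-29.0, 17.0, 47.0], [-23.0, 24.0, 61.0], [-18.0, 30.0, 65.0]]
brass 0.02 14 [[102.0, -126.0, 30.0], [110.0, 95.0, 31.0], [135.0, 161.0, 35.0]]
brass 0.04 182 [[15.0, -53.0, 52.0], [40.0, -40.0, 58.0], [51.0, -18.0, 62.0]]
scene 299 222
top 238 143
spanner 559 [0.392 0.352 0.034] 0.034414559257640365
[-0.98488577  0.17320511] -0.12773247513487082 0.09849623745081738
-0.128 39 -0.013 0.013 35.0
-0.113 32 -0.011 0.01 35.0
-0.098 25 -0.008 0.007 35.0
-0.083 26 -0.008 0.009 35.0
-0.068 25 -0.008 0.007 33.0
-0.053 26 -0.008 0.007 35.0
-0.038 26 -0.009 0.008 35.0
-0.023 27 -0.008 0.007 34.0
-0.008 27 -0.008 0.007 34.0
0.007 25 -0.008 0.007 34.0
0.022 45 -0.032 0.032 34.0
0.037 114 -0.034 0.033 34.0
0.052 39 -0.034 0.035 35.0
0.067 42 -0.035 0.033 34.0
0.082 36 -0.035 0.032 34.0
0.097 5 -0.029 0.031 33.0
```

View pics/jig.png

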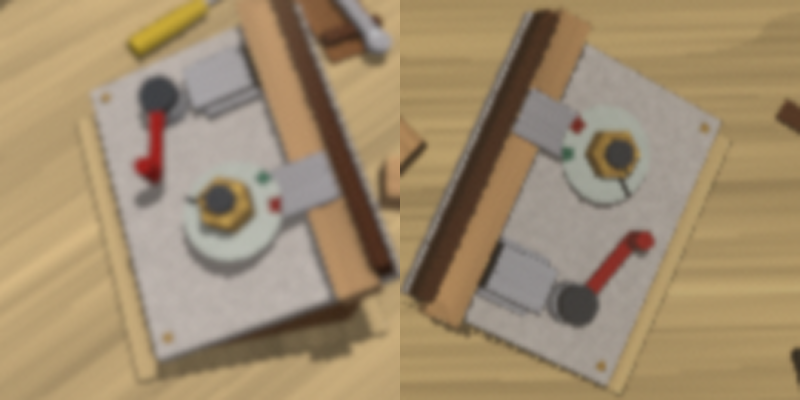

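Run:
```python
from h import *
s=np.load('slope.npz');R,q=s['R'],s['q']
for n in('scene','top'):
    c=load(n);P=cloud(c);L=((P-q)@R)*1000;C=c['color'].astype(int);hsv=cv2.cvtColor(c['color'],cv2.COLOR_RGB2HSV).astype(int)
    dark=(C.max(-1)<95)&(C.max(-1)-C.min(-1)<25)
    for nm,m in (('bolt',dark&(L[...,2]>60)&(L[...,2]<74)&(abs(L[...,0]-32)<40)&(abs(L[...,1]+36)<40)),('hub',dark&(L[...,2]>30)&(L[...,2]<42)&(abs(L[...,0]+3)<35)&(abs(L[...,1]-100)<35)),
      ('knobtop',((hsv[...,0]<8)|(hsv[...,0]>172))&(hsv[...,1]>140)&(L[...,2]>57)&(L[...,2]<68)&(abs(L[...,1]-25)<25)),
      ('lowedge',(abs(L[...,2])<3)&(abs(L[...,1]-15)<100)&(L[...,0]<-60))):
        k=m; 
        print(n,nm,k.sum(),L[k].mean(0).round(1),(L[k].min(0)).round(0),L[k].max(0).round(0))
```

```text
scene bolt 58 [ 30.5 -35.   68. ] [ 19. -46.  64.] [ 41. -22.  71.]
scene hub 103 [-2.7 98.9 36.6] [-21.  82.  32.] [ 14. 117.  40.]
scene knobtop 24 [-25.1  23.2  61.2] [-32.  16.  57.] [-19.  31.  65.]
scene lowedge 641 [-127.9   11.3   -0. ] [-224.  -85.   -3.] [-60. 115.   3.]
top bolt 53 [ 33.4 -33.4  68.8] [ 22. -45.  61.] [ 44. -23.  73.]
top hub 126 [ -2.1 101.1  36.9] [-22.  83.  30.] [ 14. 119.  42.]
top knobtop 20 [-24.8  24.4  63.4] [-33.  19.  59.] [-19.  31.  68.]
top lowedge 512 [-137.2   20.4    0.3] [-230.  -84.   -3.] [-60. 115.   3.]
```

```bash
cat >> h.py <<'E'
def frame():
    s=np.load('slope.npz');R=s['R'];return R,s['q']+R@[.0322,.0152,0]
def W(x,y,z):
    R,O=frame();return O+R@(np.array([x,y,z])/1000)
def pose():
    s=bot.read_state();Rt=cv2.Rodrigues(s['tcp_rot'])[0]
    return s['tool_pos'],np.degrees(np.arctan2(Rt[1,1],Rt[0,1])),s
def rel(tip,psi=None,reach=.173):
    p,a,s=pose(); t=np.array(tip)+[0,0,reach]
    y=0 if psi is None else ((psi-a+180)%360-180)/180
    return ((t-p)/.5).round(3),round(y,3)
E
python3 - <<'E'
from h import *
print('tcp',pose()[:2]); print('O',frame()[1].round(3))
def kn(a,z=45): return W(-35-80*np.sin(a),85-80*np.cos(a),z)
for a in(.29,.5,.75,1.,1.25,1.45,1.52,1.56): print(a,kn(a).round(4),((kn(a)-kn(.29))/.5).round(3))
print(rel(kn(.29)+[0,0,.09],-24.8),rel(kn(.29),-24.8))
E
```

```text
tcp (array([ 0.17399671, -0.65202084,  0.40403005]), np.float64(-75.05958011598366))
O [0.56  0.062 0.116]
0.29 [ 5.222e-01 -3.000e-04  1.278e-01] [0. 0. 0.]
0.5 [ 0.5106 -0.0099  0.1204] [-0.023 -0.019 -0.015]
0.75 [ 0.494  -0.0179  0.1128] [-0.056 -0.035 -0.03 ]
1.0 [ 0.4754 -0.0217  0.1067] [-0.094 -0.043 -0.042]
1.25 [ 0.4559 -0.021   0.1026] [-0.133 -0.042 -0.05 ]
1.45 [ 0.4404 -0.0173  0.101 ] [-0.163 -0.034 -0.054]
1.52 [ 0.4352 -0.0153  0.1007] [-0.174 -0.03  -0.054]
1.56 [ 0.4323 -0.0141  0.1007] [-0.18  -0.028 -0.054]
(array([ 0.696,  1.304, -0.027]), np.float64(0.279)) (array([ 0.696,  1.304, -0.207]), np.float64(0.279))
```

Emit:
drive_tool(
  claw=[40,40,40,40,40,40,40],
  slide=[
    [0.232,0.435,0],
    [0.232,0.435,0],
    [0.232,0.435,0],
    [0.232,0.435,0],
    [0.232,0.435,0],
    [0.232,0.435,0],
    [0.232,0.435,0],
  ],
  yaw=[0.093,0.093,0.093,0.093,0.093,0.093,0.093],
  newtons=20,
)

```text
time: 0.83
tool_pos: [0.2921, -0.4296, 0.4044]
tcp_rot: [-3.017, -0.863, -0.003]
wrist_force: [-0.4, -0.3, -0.1]
width: 0.464
grip_force: 0.0
```

Emit:
drive_tool(
  claw=[40,40,40,40,40,40,40],
  slide=[
    [0.232,0.435,0],
    [0.232,0.435,0],
    [0.232,0.435,0],
    [0.232,0.435,0],
    [0.232,0.435,0],
    [0.232,0.435,0],
    [0.232,0.435,0],
  ],
  yaw=[0.093,0.093,0.093,0.093,0.093,0.093,0.093],
)

```text
time: 1.42
tool_pos: [0.4081, -0.2125, 0.4049]
tcp_rot: [-2.86, -1.296, -0.005]
wrist_force: [-0.1, -0.4, -0.0]
width: 0.471
grip_force: 0.0
```

Emit:
drive_tool(
  claw=[40,40,40,40,40,40,40,40],
  slide=[
    [0.232,0.435,-0.025],
    [0.232,0.435,-0.025],
    [0.232,0.435,-0.025],
    [0.232,0.435,-0.025],
    [0.232,0.435,-0.025],
    [0.232,0.435,-0.025],
    [0.232,0.435,-0.025],
    [0.232,0.435,-0.025],
  ],
  yaw=[0.093,0.093,0.093,0.093,0.093,0.093,0.093,0.093],
)

```text
time: 2.08
tool_pos: [0.5228, 0.0015, 0.3918]
tcp_rot: [-2.644, -1.697, 0.001]
wrist_force: [0.3, -1.1, -0.7]
width: 0.467
grip_force: 0.0
```

Run:
```python
from h import *
p,a,s=pose();print(p.round(4),a.round(1),s['time'],s['width'],s['q'].round(2))
c=cam('wrist');P=cloud(c);R,O=frame();L=((P-O)@R)*1000
hsv=cv2.cvtColor(c['color'],cv2.COLOR_RGB2HSV).astype(int);C=c['color'].astype(int)
red=((hsv[...,0]<8)|(hsv[...,0]>172))&(hsv[...,1]>140)
k=red&(L[...,2]>58)&(L[...,2]<66);print('knobtop',k.sum(),L[k].mean(0).round(1),L[k].min(0).round(0),L[k].max(0).round(0))
print(rel(W(-35-80*np.sin(.29),85-80*np.cos(.29),45),-24.8))
cv2.imwrite('pics/w1.png',cv2.cvtColor(c['color'],cv2.COLOR_RGB2BGR))
```

```text
[0.5228 0.0015 0.3918] -24.6 2.0833 0.4666294282263243 [-0.04 -0.02  1.94 -0.    1.22  0.39]
knobtop 220 [-55.9   8.8  62.2] [-66.   1.  58.] [-50.  16.  64.]
(array([-0.   , -0.001, -0.182]), np.float64(-0.0))
```

View pics/w1.png

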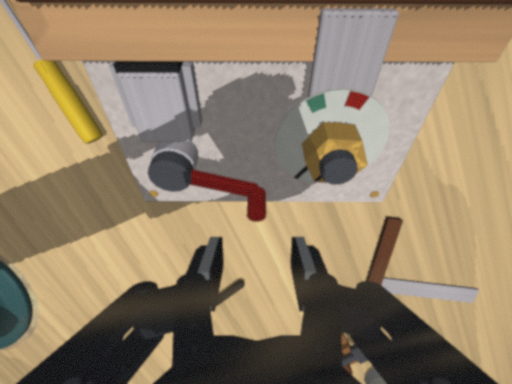

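Emit:
drive_tool(
  claw=[40,40,40,40,12,12,12,12],
  slide=[
    [0,0,-0.08],
    [0,0,-0.16],
    [0,0,-0.182],
    [0,0,-0.182],
    [0,0,-0.182],
    [0,0,-0.182],
    [0,0,-0.182],
    [0,0,-0.182],
  ],
  yaw=[0,0,0,0,0,0,0,0],
  newtons=20,
)

```text
time: 2.8
tool_pos: [0.522, 0.0002, 0.3034]
tcp_rot: [-2.647, -1.69, -0.001]
wrist_force: [-4.5, 2.3, 2.4]
width: 0.197
grip_force: 20.2
```

Emit:
drive_tool(
  claw=[12,12,12,12,12,12,12,12],
  slide=[
    [-0.012,-0.01,-0.008],
    [-0.023,-0.019,-0.015],
    [-0.04,-0.027,-0.022],
    [-0.056,-0.035,-0.03],
    [-0.075,-0.039,-0.036],
    [-0.094,-0.043,-0.042],
    [-0.113,-0.043,-0.046],
    [-0.133,-0.042,-0.05],
  ],
  yaw=[0,0,0,0,0,0,0,0],
)

```text
time: 3.47
tool_pos: [0.4572, -0.023, 0.2778]
tcp_rot: [2.639, 1.687, 0.006]
wrist_force: [5.1, -5.5, -3.3]
width: 0.198
grip_force: 22.0
```

Emit:
drive_tool(
  claw=[12,12,12,12,12],
  slide=[
    [-0.015,0.004,-0.002],
    [-0.03,0.008,-0.004],
    [-0.041,0.012,-0.004],
    [-0.045,0.013,-0.004],
    [-0.045,0.013,-0.004],
  ],
  yaw=[0,0,0,0,0],
)

```text
time: 3.88
tool_pos: [0.4337, -0.0153, 0.276]
tcp_rot: [2.643, 1.689, 0.003]
wrist_force: [0.4, -5.1, -0.3]
width: 0.199
grip_force: 21.1
```

```bash
cat >> h.py <<'E'
def knob():
    c=cam('wrist');P=cloud(c);R,O=frame();L=((P-O)@R)*1000
    hsv=cv2.cvtColor(c['color'],cv2.COLOR_RGB2HSV).astype(int)
    red=((hsv[...,0]<8)|(hsv[...,0]>172))&(hsv[...,1]>140)
    k=red&(L[...,2]>56)&(L[...,2]<66)&(L[...,0]<-30); m=L[k].mean(0); print('knobtop',k.sum(),m.round(1),'lever',np.arctan2(-35-m[0],85-m[1]).round(3))
    k=red&(L[...,2]>30)&(L[...,2]<39)&(L[...,0]<-20)
    if k.sum()>20: m=L[k].mean(0); print('arm',k.sum(),m.round(1),np.arctan2(-35-m[0],85-m[1]).round(3))
E
python3 - <<'E'
from h import *
p,a,s=pose();print(p.round(4),a.round(1),s['wrist_force'],s['width']);knob()
E
```

```text
[ 0.4337 -0.0153  0.276 ] -24.8 [ 0.37016716 -5.12426189 -0.32848108] 0.19882187001044965
knobtop 629 [-111.1   80.9   61.3] lever 1.517
arm 1676 [-80.   82.7  36.8] 1.52
```

Emit:
drive_tool(
  claw=[45,45,60,75,75,75],
  slide=[
    [0,0,0],
    [0,0,0.02],
    [0,0,0.1],
    [0,0,0.18],
    [0,0,0.24],
    [0,0,0.24],
  ],
  yaw=[0,0,0,0,0,0],
)

```text
time: 4.43
tool_pos: [0.4356, -0.0143, 0.4035]
tcp_rot: [2.639, 1.687, 0.019]
wrist_force: [0.9, 0.4, 1.4]
width: 0.876
grip_force: 0.0
```

```bash
cat >> h.py <<'E'
def nutang(save=None):
    c=cam('wrist');R,O=frame();D=c['color']
    # rectify slope planes: dial disc (z34) and nut top (z58) seen from above, 4 px/mm
    out=[]
    for z in(34.5,58):
        g=np.stack(np.meshgrid(np.linspace(50,-50,401),np.linspace(0,-100,401),indexing='ij'),-1) # rows: x down from +50, cols: y from 0 to -100
        X=O+(np.concatenate([g,np.full(g.shape[:2]+(1,),z)],-1)/1000)@R.T
        p=(X-c['eye'])@c['rotation'];K=c['mtx']
        u=(K[0,0]*p[...,0]/-p[...,2]+K[0,2]).astype(np.float32);v=(K[1,1]*p[...,1]/p[...,2]+K[1,2]).astype(np.float32)
        out.append(cv2.remap(cv2.cvtColor(D,cv2.COLOR_RGB2BGR),u,v,cv2.INTER_LINEAR))
    im=np.hstack(out)
    if save: cv2.imwrite(save,cv2.resize(im,(800,400)))
    # pointer: dark pixels on the disc plane between r=27 and 40 
    d=out[0].astype(int);i,j=np.mgrid[:401,:401];x=(200-i)/4;y=(200-j)/4;r=np.hypot(x,y)
    k=(d.max(-1)<75)&(r>27)&(r<40);a=np.degrees(np.arctan2(y,x))[k]
    if k.sum(): z=np.exp(1j*np.radians(a)).mean();print('pointer',k.sum(),np.degrees(np.angle(z)).round(1),'spread',abs(z).round(2),np.percentile(a,[5,50,95]).round(0))
E
python3 - <<'E'
from h import *
knob();nutang('pics/n1.png');print(rel(W(0,-50,47.5)+[0,0,.06],-24.8))
E
```

```text
knobtop 189 [-112.   81.   62.] lever 1.519
arm 536 [-81.5  82.7  36.9] 1.521
pointer 7300 -137.1 spread 0.87 [-157. -125.  152.]
(array([ 0.324,  0.069, -0.014]), np.float64(0.0))
```

View pics/n1.png

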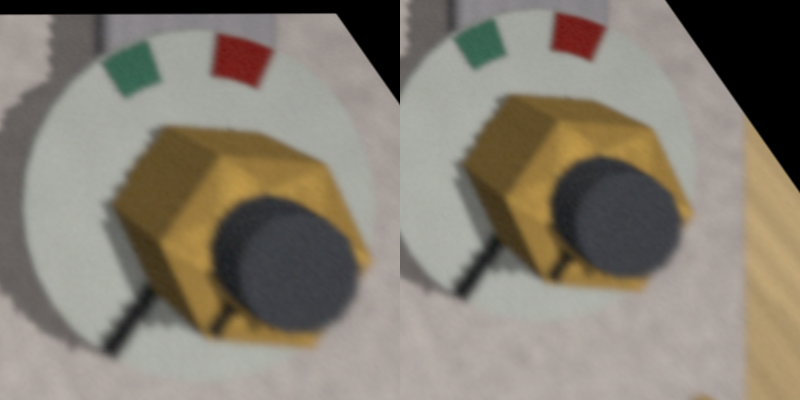

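Run:
```python
from h import *
t=W(0,-50,51);t[2]=W(0,-50,46)[2];print(t,rel(t+[0,0,.06],2.2),rel(t,2.2))
```

```text
[0.59532523 0.01889666 0.15608407] (array([ 0.323,  0.066, -0.017]), np.float64(0.15)) (array([ 0.323,  0.066, -0.137]), np.float64(0.15))
```

Emit:
drive_tool(
  claw=[75,65,54,54,54,54,54,54],
  slide=[
    [0.08,0.016,0],
    [0.16,0.032,0],
    [0.24,0.05,0],
    [0.323,0.066,0],
    [0.323,0.066,-0.02],
    [0.323,0.066,-0.07],
    [0.323,0.066,-0.1],
    [0.323,0.066,-0.1],
  ],
  yaw=[0.04,0.08,0.12,0.15,0.15,0.15,0.15,0.15],
)

```text
time: 5.2
tool_pos: [0.5922, 0.019, 0.3378]
tcp_rot: [-2.174, -2.257, 0.012]
wrist_force: [-1.1, 0.0, -0.1]
width: 0.635
grip_force: 0.0
```

Run:
```python
from h import *
c=cam('wrist');cv2.imwrite('pics/w2.png',cv2.cvtColor(c['color'],cv2.COLOR_RGB2BGR))
t=W(0,-50,51);t[2]=W(0,-50,46)[2];print(pose()[:2],rel(t,2.2))
```

```text
(array([0.59284852, 0.018893  , 0.34011697]), np.float64(2.150890138555137)) (array([ 0.005,  0.   , -0.022]), np.float64(0.0))
```

View pics/w2.png

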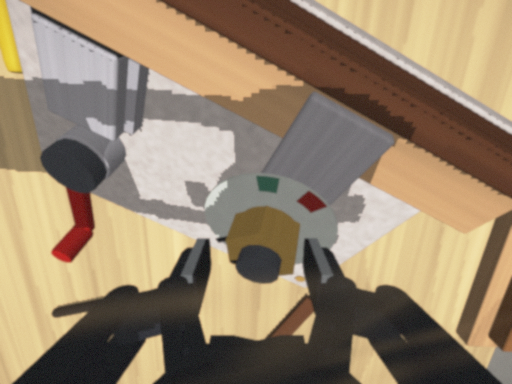

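Emit:
drive_tool(
  claw=[54,54,38,38,38,38,38],
  slide=[
    [0.002,0,-0.02],
    [0.002,0,-0.022],
    [0.002,0,-0.022],
    [0.002,0,-0.022],
    [0.002,0,-0.022],
    [0.002,0,-0.022],
    [0.002,0,-0.022],
  ],
  yaw=[0,0,0,0,0,0,0],
  newtons=25,
)

```text
time: 5.83
tool_pos: [0.5944, 0.0187, 0.3339]
tcp_rot: [-2.178, -2.261, 0.004]
wrist_force: [-5.1, 0.3, 1.8]
width: 0.475
grip_force: 24.7
```

Emit:
drive_tool(
  claw=[38,38,38,38,38,38,38,38],
  slide=[
    [0,0,0],
    [0,0,0],
    [0,0,0],
    [0,0,0],
    [0,0,0],
    [0,0,0],
    [0,0,0],
    [0,0,0],
  ],
  yaw=[-0.038,-0.076,-0.115,-0.153,-0.191,-0.229,-0.267,-0.3],
)

```text
time: 6.5
tool_pos: [0.5944, 0.0184, 0.3365]
tcp_rot: [-2.972, -1.019, 0.004]
wrist_force: [-11.4, -2.1, 14.3]
width: 0.463
grip_force: 24.4
```

Run:
```python
from h import *
p,a,s=pose();print(p,a,s['wrist_force'],s['torque'],s['width']);nutang('pics/n2.png')
```

```text
[0.59441055 0.01844084 0.3365375 ] -52.128246558447174 [-11.38768979  -2.08674656  14.30073939] [0.16909559 2.03873269 0.45384343] 0.4632703241326477
pointer 6632 150.1 spread 0.88 [-176.  152.  177.]
```

View pics/n2.png

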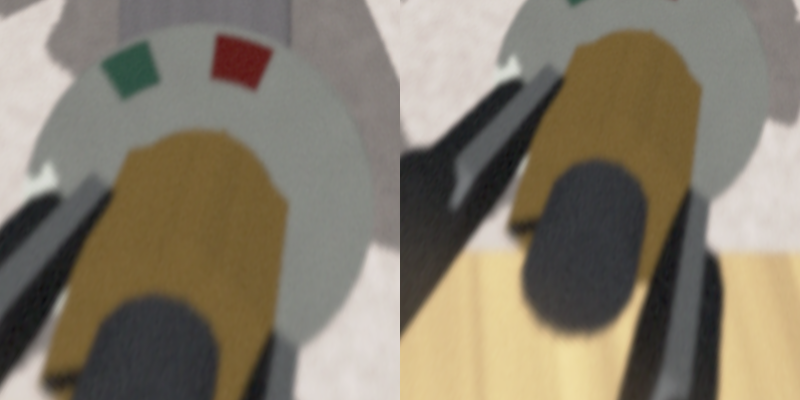

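Emit:
drive_tool(
  claw=[56,56,56,60,60,60,60,60],
  slide=[
    [0,0,0],
    [0,0,0.01],
    [0,0,0.06],
    [0,0,0.12],
    [0,0,0.16],
    [0,0,0.16],
    [0,0,0.16],
    [0,0,0.16],
  ],
  yaw=[0,0,0,0,0.035,0.07,0.105,0.14],
)

```text
time: 7.22
tool_pos: [0.5959, 0.0189, 0.415]
tcp_rot: [2.667, 1.657, 0.004]
wrist_force: [0.9, 0.3, -0.2]
width: 0.703
grip_force: 0.0
```

Run:
```python
from h import *
p,a,s=pose();print(p,a,s['wrist_force'],s['width'])
import h
nutang()
c=load('wrist');R,O=frame()
# pointer: dark pixel cloud on disc plane
P=cloud(c);L=((P-O)@R)*1000;C=c['color'].astype(int)
x,y=L[...,0],L[...,1]+50;r=np.hypot(x,y);k=(C.max(-1)<70)&(r>26)&(r<37)&(abs(L[...,2]-35)<4)
a=np.degrees(np.arctan2(y,x))[k];print(k.sum(),np.histogram(a,np.arange(-180,181,15)))
t=W(0,-50,51);t[2]=W(0,-50,46)[2];print(rel(t,2.2))
```

```text
[0.59587837 0.01888753 0.41503367] -26.308918907700793 [ 0.86081371  0.2657893  -0.2404892 ] 0.70346325068798
pointer 6962 172.8 spread 0.89 [-177.  113.  177.]
12 (array([ 0,  0,  0,  0,  0,  0,  0,  0,  0,  0,  0,  0,  0,  0,  0,  0,  0,
        0, 12,  0,  0,  0,  0,  0]), array([-180, -165, -150, -135, -120, -105,  -90,  -75,  -60,  -45,  -30,
        -15,    0,   15,   30,   45,   60,   75,   90,  105,  120,  135,
        150,  165,  180]))
(array([-0.001,  0.   , -0.171]), np.float64(0.157))
```

```bash
cat >> h.py <<'E'
def ptr(new=True):
    c=cam('wrist') if new else load('wrist');R,O=frame();P=cloud(c);L=((P-O)@R)*1000;C=c['color'].astype(int)
    x,y=L[...,0],L[...,1]+50;r=np.hypot(x,y)
    for th in(60,75,90):
        k=(C.max(-1)<th)&(C.max(-1)-C.min(-1)<22)&(r>24)&(r<42)&(abs(L[...,2]-35.5)<5);a=np.degrees(np.arctan2(y,x))[k];print(th,k.sum(),np.percentile(a,[5,25,50,75,95]).round(1) if k.any() else '',np.median(r[k]).round(0) if k.any() else '')
E
python3 - <<'E'
from h import *
ptr(0)
E
```

```text
60 15 [100.1 101.5 101.9 102.5 103.6] 30.0
75 30 [ 99.3 101.1 102.1 103.1 104.2] 31.0
90 56 [ 21.1  99.5 101.7 103.3 104.9] 33.0
```

Emit:
drive_tool(
  claw=[54,54,54,54,38,38,38,38],
  slide=[
    [0,0,0],
    [0,0,-0.06],
    [0,0,-0.13],
    [0,0,-0.16],
    [0,0,-0.16],
    [0,0,-0.16],
    [0,0,-0.16],
    [0,0,-0.16],
  ],
  yaw=[-0.04,-0.08,-0.08,-0.08,-0.08,-0.08,-0.08,-0.08],
  newtons=60,
)

```text
time: 7.93
tool_pos: [0.5945, 0.0184, 0.33]
tcp_rot: [-2.858, -1.3, 0.008]
wrist_force: [4.1, -2.9, -24.5]
width: 0.455
grip_force: 62.4
```

Emit:
drive_tool(
  claw=[38,38,38,38,38,38,38],
  slide=[
    [0,0,0],
    [0,0,0],
    [0,0,0],
    [0,0,0],
    [0,0,0],
    [0,0,0],
    [0,0,0],
  ],
  yaw=[-0.03,-0.06,-0.09,-0.12,-0.13,-0.13,-0.13],
)

```text
time: 8.52
tool_pos: [0.5931, 0.0189, 0.3318]
tcp_rot: [-3.061, -0.695, 0.015]
wrist_force: [-5.8, -3.5, -10.5]
width: 0.456
grip_force: 64.9
```

Emit:
drive_tool(
  claw=[56,56,56,60,60,60,60,60],
  slide=[
    [0,0,0],
    [0,0,0.01],
    [0,0,0.06],
    [0,0,0.12],
    [0,0,0.16],
    [0,0,0.16],
    [0,0,0.16],
    [0,0,0.16],
  ],
  yaw=[0,0,0,0,0.035,0.07,0.105,0.14],
)

```text
time: 9.18
tool_pos: [0.5967, 0.0193, 0.4189]
tcp_rot: [2.832, 1.353, 0.013]
wrist_force: [-0.7, 0.3, -0.2]
width: 0.704
grip_force: 0.0
```

Run:
```python
from h import *
p,a,s=pose();print(p,a,s['time'])
ptr()
t=W(0,-50,51);t[2]=W(0,-50,46)[2];print(rel(t,2.2))
```

```text
[0.59666709 0.01930537 0.41886811] -38.94430373275977 9.1833
60 21 [82.7 83.6 84.1 84.7 87.7] 31.0
75 35 [81.9 83.2 84.1 85.2 88.2] 32.0
90 68 [21.5 82.3 83.7 85.4 88.4] 33.0
(array([-0.002, -0.001, -0.178]), np.float64(0.227))
```

Emit:
drive_tool(
  claw=[54,54,54,54,54,54,54,54],
  slide=[
    [-0.002,0,0],
    [-0.002,0,0],
    [-0.002,0,0],
    [-0.002,0,-0.03],
    [-0.002,0,-0.09],
    [-0.002,0,-0.15],
    [-0.002,0,-0.17],
    [-0.002,0,-0.17],
  ],
  yaw=[0.04,0.08,0.12,0.16,0.197,0.197,0.197,0.197],
)

```text
time: 9.9
tool_pos: [0.5938, 0.0191, 0.3268]
tcp_rot: [-2.294, -2.143, 0.004]
wrist_force: [-0.7, 0.1, -1.3]
width: 0.635
grip_force: 0.0
```

Emit:
drive_tool(
  claw=[38,38,38,38,38,38,38,38],
  slide=[
    [0,0,0],
    [0,0,0],
    [0,0,0],
    [0,0,0],
    [0,0,0],
    [0,0,0],
    [0,0,0],
    [0,0,0],
  ],
  yaw=[0,0,0,0,-0.035,-0.07,-0.105,-0.14],
)

```text
time: 10.57
tool_pos: [0.5937, 0.0187, 0.3334]
tcp_rot: [-2.709, -1.588, 0.005]
wrist_force: [-13.5, -4.6, 21.1]
width: 0.46
grip_force: 55.6
```

Emit:
drive_tool(
  claw=[38,38,38,38,38,38,38,38],
  slide=[
    [0,0,0],
    [0,0,0],
    [0,0,0],
    [0,0,0],
    [0,0,0],
    [0,0,0],
    [0,0,0],
    [0,0,0],
  ],
  yaw=[-0.035,-0.07,-0.105,-0.14,-0.17,-0.17,-0.17,-0.17],
)

```text
time: 11.23
tool_pos: [0.5945, 0.0186, 0.3353]
tcp_rot: [3.032, 0.822, 0.002]
wrist_force: [-13.2, -2.8, 20.2]
width: 0.452
grip_force: 42.1
```

Emit:
drive_tool(
  claw=[56,56,56,60,60,60,60,60],
  slide=[
    [0,0,0],
    [0,0,0.01],
    [0,0,0.06],
    [0,0,0.12],
    [0,0,0.16],
    [0,0,0.16],
    [0,0,0.16],
    [0,0,0.16],
  ],
  yaw=[0,0,0,0,0.035,0.07,0.105,0.14],
)

```text
time: 11.9
tool_pos: [0.5954, 0.0189, 0.4115]
tcp_rot: [2.773, 1.471, 0.007]
wrist_force: [-0.3, 0.1, -0.2]
width: 0.702
grip_force: 0.0
```

Run:
```python
from h import *
p,a,s=pose();print(p,a,s['time'])
ptr()
t=W(0,-50,51);t[2]=W(0,-50,46)[2];print(rel(t,2.2))
```

```text
[0.5953916  0.01891338 0.41151527] -34.105908594967126 11.9
60 64 [31.3 32.6 33.8 35.3 36.4] 34.0
75 80 [31.2 32.5 33.9 35.7 37.3] 34.0
90 103 [20.8 31.9 33.7 35.9 37.8] 33.0
(array([ 0.   , -0.   , -0.164]), np.float64(0.2))
```

Emit:
drive_tool(
  claw=[54,54,54,54,38,38,38,38],
  slide=[
    [0,0,0],
    [0,0,-0.06],
    [0,0,-0.12],
    [0,0,-0.152],
    [0,0,-0.152],
    [0,0,-0.152],
    [0,0,-0.152],
    [0,0,-0.152],
  ],
  yaw=[-0.038,-0.077,-0.077,-0.077,-0.077,-0.077,-0.077,-0.077],
  newtons=50,
)

```text
time: 12.62
tool_pos: [0.5941, 0.0181, 0.33]
tcp_rot: [2.936, 1.117, -0.005]
wrist_force: [3.4, -4.3, -18.3]
width: 0.469
grip_force: 51.5
```

Emit:
drive_tool(
  claw=[38,38,38,38,38,38,38],
  slide=[
    [0,0,0],
    [0,0,0],
    [0,0,0],
    [0,0,0],
    [0,0,0],
    [0,0,0],
    [0,0,0],
  ],
  yaw=[-0.02,-0.04,-0.06,-0.08,-0.085,-0.085,-0.085],
)

```text
time: 13.2
tool_pos: [0.5929, 0.0184, 0.331]
tcp_rot: [-3.057, -0.719, 0.011]
wrist_force: [-4.2, -4.8, -9.4]
width: 0.474
grip_force: 53.3
```

Emit:
drive_tool(
  claw=[56,56,56,60,60,60,60,60],
  slide=[
    [0,0,0],
    [0,0,0.01],
    [0,0,0.06],
    [0,0,0.12],
    [0,0,0.16],
    [0,0,0.16],
    [0,0,0.16],
    [0,0,0.16],
  ],
  yaw=[0,0,0,0,0.035,0.07,0.105,0.14],
)

```text
time: 13.87
tool_pos: [0.5958, 0.0192, 0.4172]
tcp_rot: [2.821, 1.375, 0.013]
wrist_force: [-0.1, 0.7, -1.3]
width: 0.703
grip_force: 0.0
```

Run:
```python
from h import *
p,a,s=pose();print(p,a,s['time'])
ptr()
t=W(0,-50,51);t[2]=W(0,-50,46)[2];print(rel(t,2.2))
```

```text
[0.59584139 0.01920844 0.41718739] -38.0395096911186 13.8667
60 67 [20.3 21.6 23.1 24.3 26. ] 35.0
75 88 [19.7 21.2 23.1 24.8 26.7] 34.0
90 107 [19.5 20.9 23.1 25.5 32.4] 35.0
(array([-0.001, -0.001, -0.175]), np.float64(0.222))
```

Emit:
drive_tool(
  claw=[60,60,60,60,60,60,60,60],
  slide=[
    [-0.02,0.08,0],
    [-0.04,0.16,0],
    [-0.07,0.24,0],
    [-0.09,0.31,0],
    [-0.11,0.39,0],
    [-0.14,0.47,0],
    [-0.16,0.55,0],
    [-0.184,0.626,0],
  ],
  yaw=[-0.038,-0.076,-0.114,-0.152,-0.19,-0.228,-0.266,-0.304],
  newtons=20,
)

```text
time: 14.58
tool_pos: [0.5062, 0.3221, 0.4154]
tcp_rot: [-3.137, 0.065, -0.008]
wrist_force: [1.0, -0.4, 0.5]
width: 0.699
grip_force: 0.0
```

Emit:
drive_tool(
  claw=[50,50,50],
  slide=[
    [0,0,-0.02],
    [0,0,-0.04],
    [0,0,-0.04],
  ],
  yaw=[-0.03,-0.04,-0.04],
)

```text
time: 14.83
tool_pos: [0.5059, 0.3212, 0.3927]
tcp_rot: [-3.131, 0.25, -0.001]
wrist_force: [-1.2, -0.2, -0.6]
width: 0.585
grip_force: 0.0
```

```bash
cat >> h.py <<'E'
def spanner(zc=.034,name='wrist',new=True):
    c=cam(name) if new else load(name);P=cloud(c);C=c['color'].astype(int)
    k=(abs(P[...,2]-zc)<.006)&(C.max(-1)-C.min(-1)<40)&(C.min(-1)>70)&(P[...,0]>.25)&(P[...,0]<.58)&(P[...,1]>.27)&(P[...,1]<.43)
    n,l,st,_=cv2.connectedComponentsWithStats(k.astype(np.uint8));i=1+st[1:,4].argmax();S=P[l==i]
    mu=S[:,:2].mean(0);d=np.linalg.svd(S[:,:2]-mu,full_matrices=0)[2][0]
    t=(S[:,:2]-mu)@d;w=(S[:,:2]-mu)@[-d[1],d[0]]
    if np.ptp(w[t>np.median(t)])<np.ptp(w[t<np.median(t)]): d=-d;t=-t;w=-w
    print('n',len(S),'len',np.ptp(t).round(4),'z',np.median(S[:,2]).round(4),'dir',np.degrees(np.arctan2(d[1],d[0])).round(2))
    # handle line
    h=(abs(w-np.median(w[t<t.min()+.06]))<.02)&(t<t.min()+.14);H=S[h][:,:2];e=np.linalg.svd(H-H.mean(0),full_matrices=0)[2][0];e*=np.sign(e@d)
    tt=(S[:,:2]-H.mean(0))@e;E=H.mean(0)+e*(tt.min()+.0135)
    print('handle dir',np.degrees(np.arctan2(e[1],e[0])).round(2),'eye',E.round(4),'origin',(E+e*.078).round(4),'tip',tt.max()-tt.min())
    return E,e
E
python3 - <<'E'
from h import *
p,a,s=pose();print(p,a,s['time'],s['q'].round(2))
E,e=spanner();print(rel([*E,.1],np.degrees(np.arctan2(e[1],e[0]))+90))
c=load('wrist');cv2.imwrite('pics/w3.png',cv2.cvtColor(c['color'],cv2.COLOR_RGB2BGR))
E
```

```text
[0.50589164 0.32115045 0.39268948] -99.12047772881724 14.8333 [0.52 0.13 1.79 0.   1.22 2.25]
n 2403 len 0.2277 z 0.0347 dir 169.74
handle dir 169.9 eye [0.505  0.3323] origin [0.4282 0.346 ] tip 0.22775773382325465
(array([-0.003,  0.024, -0.241]), np.float64(-0.006))
```

View pics/w3.png

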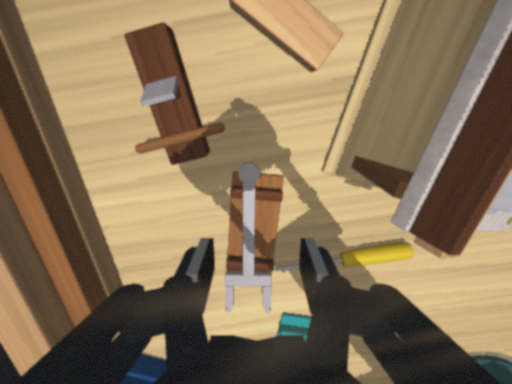

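The spanner at (249,176)–(248,290) in the wrist view is bright and 228 mm long, its top is at z 34.7 mm, and it lies on the brown rest. That makes it the large one. The small dark one is on the far side of the jig, and the turquoise piece at (295,325) is a decoy.

Emit:
drive_tool(
  claw=[50,50,50,50,50,50,50,50],
  slide=[
    [-0.003,0.024,-0.06],
    [-0.003,0.024,-0.14],
    [-0.003,0.024,-0.22],
    [-0.003,0.024,-0.3],
    [-0.003,0.024,-0.36],
    [-0.003,0.024,-0.385],
    [-0.003,0.024,-0.4],
    [-0.003,0.024,-0.4],
  ],
  yaw=[-0.006,-0.006,-0.006,-0.006,-0.006,-0.006,-0.006,-0.006],
)

```text
time: 15.55
tool_pos: [0.5055, 0.3316, 0.1922]
tcp_rot: [-3.129, 0.279, 0.0]
wrist_force: [1.0, 0.8, 0.2]
width: 0.589
grip_force: 0.0
```

Emit:
drive_tool(
  claw=[20,20,20,20,20],
  slide=[
    [0,0,0],
    [0,0,0],
    [0,0,0],
    [0,0,0],
    [0,0,0],
  ],
  yaw=[0,0,0,0,0],
  newtons=20,
)

```text
time: 15.97
tool_pos: [0.5064, 0.3324, 0.1951]
tcp_rot: [-3.126, 0.277, -0.007]
wrist_force: [-0.3, -2.0, 5.6]
width: 0.307
grip_force: 20.0
```

Emit:
drive_tool(
  claw=[20,20,20,20,20,20,20,20],
  slide=[
    [0,0,0.02],
    [0,0,0.04],
    [0,0,0.06],
    [0,0,0.08],
    [0,0,0.1],
    [0,0,0.12],
    [0,0,0.138],
    [0,0,0.138],
  ],
  yaw=[0,0,0,0,0,0,0,0],
)

```text
time: 16.63
tool_pos: [0.5057, 0.3322, 0.264]
tcp_rot: [-3.127, 0.277, -0.005]
wrist_force: [-0.4, 0.3, -1.5]
width: 0.311
grip_force: 19.9
```

```bash
cat >> h.py <<'E'
def held():
    c=cam('wrist');P=cloud(c);C=c['color'].astype(int);p,a,s=pose();g=p-[0,0,.155]
    hd=np.array([np.cos(np.radians(a-90)),np.sin(np.radians(a-90)),0]) # towards head for psi=-100
    if hd@(c['eye']-p)>0: hd=-hd
    D=P-g;t=D@hd;w=D@np.cross([0,0,1],hd)
    k=(C.max(-1)-C.min(-1)<30)&(C.min(-1)>75)&(abs(w)<.03)&(t>.03)&(t<.16)&(D[...,2]<.03-t*.1)&(D[...,2]>-.2)&(P[...,2]>.015)
    for lo in np.arange(.03,.16,.02):
        m=k&(t>=lo)&(t<lo+.02)
        if m.sum()>5:print(round(lo+.01,3),m.sum(),'z',(np.median(D[m][:,2])*1000).round(1),'w',(np.median(w[m])*1000).round(1),(np.percentile(w[m],[3,97])*1000).round(0))
    print('TCP',p.round(4),a.round(1),s['time'].round(2),s['width'].round(3),s['grip_force'].round(1),s['wrist_force'].round(1))
    return c
E
python3 - <<'E'
from h import *
held()
E
```

```text
0.04 357 z -22.7 w -1.7 [-9.  6.]
0.06 272 z -31.5 w -1.7 [-9.  6.]
0.08 222 z -40.7 w -1.8 [-9.  6.]
0.1 174 z -49.5 w -1.8 [-9.  6.]Traceback (most recent call last):
  File "<stdin>", line 2, in <module>
  File "h.py", line 78, in held
    print('TCP',p.round(4),a.round(1),s['time'].round(2),s['width'].round(3),s['grip_force'].round(1),s['wrist_force'].round(1))
                                      ^^^^^^^^^^^^^^^
AttributeError: 'float' object has no attribute 'round'
```

Emit:
drive_tool(
  claw=[20,20,20,20,20,40,50,50],
  slide=[
    [0,0,-0.03],
    [0,0,-0.07],
    [0,0,-0.11],
    [0,0,-0.138],
    [0,0,-0.138],
    [0,0,-0.138],
    [0,0,-0.138],
    [0,0,-0.1],
  ],
  yaw=[0,0,0,0,0,0,0,0],
)

```text
time: 17.35
tool_pos: [0.5032, 0.3307, 0.2082]
tcp_rot: [3.125, -0.278, -0.009]
wrist_force: [-1.1, -0.9, -1.1]
width: 0.585
grip_force: 0.0
```

Emit:
drive_tool(
  claw=[50,50,50,50,50,50,50,50],
  slide=[
    [0,0,0.05],
    [0,0,0.12],
    [0,0,0.2],
    [0,0,0.2],
    [0,0,0.2],
    [0,0,0.2],
    [0,0,0.2],
    [0,0,0.2],
  ],
  yaw=[0,0.03,0.07,0.11,0.15,0.19,0.23,0.27],
)

```text
time: 18.02
tool_pos: [0.5048, 0.3318, 0.3124]
tcp_rot: [-2.965, -1.038, -0.002]
wrist_force: [0.2, -0.5, 0.0]
width: 0.585
grip_force: 0.0
```

Emit:
drive_tool(
  claw=[50,50,50,50,50,50,50,50],
  slide=[
    [0,0,0],
    [0,0,0],
    [0,0,0],
    [0,0,0],
    [0,0,0],
    [0,0,0],
    [0,0,0],
    [0,0,0],
  ],
  yaw=[0.039,0.078,0.117,0.156,0.195,0.234,0.273,0.312],
)

```text
time: 18.68
tool_pos: [0.5048, 0.3318, 0.3121]
tcp_rot: [2.128, 2.311, 0.002]
wrist_force: [-0.3, 0.8, -0.0]
width: 0.585
grip_force: 0.0
```

Emit:
drive_tool(
  claw=[50,50,50,50,50,50,50,50],
  slide=[
    [0,0,0],
    [0,0,0],
    [0,0,0],
    [0,0,0],
    [0,0,0],
    [0,0,0],
    [0,0,0],
    [0,0,0],
  ],
  yaw=[0.039,0.078,0.117,0.156,0.195,0.234,0.273,0.29],
)

```text
time: 19.35
tool_pos: [0.5049, 0.3318, 0.3122]
tcp_rot: [0.895, 3.011, 0.002]
wrist_force: [-0.1, 0.2, -0.3]
width: 0.585
grip_force: 0.0
```

```bash
sed -i "s/s\['time'\].round(2)/s['time']/;s/s\['width'\].round(3),s\['grip_force'\].round(1)/s['width'],s['grip_force']/" h.py
python3 - <<'E'
from h import *
p,a,s=pose();print(p,a,s['time'],s['q'].round(2))
spanner(name='top')
try: E,e=spanner();
except Exception as x: print(x); E,e=spanner(name='top')
print(rel([*E,.1],56.9))
E
```

```text
[0.50486001 0.33178143 0.31216213] 56.90614166978678 19.35 [ 0.54  0.2   1.85  0.    1.08 -0.45]Traceback (most recent call last):
  File "<stdin>", line 3, in <module>
  File "h.py", line 59, in spanner
    n,l,st,_=cv2.connectedComponentsWithStats(k.astype(np.uint8));i=1+st[1:,4].argmax();S=P[l==i]
                                                                      ~~~~~~~~~~~~~~~^^
ValueError: attempt to get argmax of an empty sequence
```

Run:
```python
from h import *
for n in('wrist','scene'):
  try: print(n);spanner(name=n)
  except Exception as x: print(x)
```

```text
wrist
n 6031 len 0.1961 z 0.0346 dir 172.7
handle dir 169.44 eye [0.5021 0.3323] origin [0.4254 0.3466] tip 0.19456030673575098
scene
n 381 len 0.2275 z 0.0333 dir 169.71
handle dir 169.94 eye [0.5021 0.3311] origin [0.4253 0.3447] tip 0.2273790920786664
```

Emit:
drive_tool(
  claw=[50,50,50,50,20,20,20,20],
  slide=[
    [-0.006,0,-0.08],
    [-0.006,0,-0.16],
    [-0.006,0,-0.22],
    [-0.006,0,-0.238],
    [-0.006,0,-0.238],
    [-0.006,0,-0.238],
    [-0.006,0,-0.238],
    [-0.006,0,-0.238],
  ],
  yaw=[0,0,0,0,0,0,0,0],
)

```text
time: 20.17
tool_pos: [0.5021, 0.332, 0.1935]
tcp_rot: [0.904, 3.008, 0.002]
wrist_force: [-0.2, -0.8, -1.5]
width: 0.305
grip_force: 20.7
```

Emit:
drive_tool(
  claw=[20,20,20,20,20,20,20,20],
  slide=[
    [0,0,0.025],
    [0,0,0.05],
    [0,0,0.075],
    [0,0,0.1],
    [0,0,0.125],
    [0,0,0.145],
    [0,0,0.154],
    [0,0,0.154],
  ],
  yaw=[0,0,0,0,0,0,0,0],
)

```text
time: 20.83
tool_pos: [0.5028, 0.3321, 0.2716]
tcp_rot: [0.902, 3.006, 0.005]
wrist_force: [0.2, -0.8, -2.0]
width: 0.302
grip_force: 19.9
```

```bash
cat >> h.py <<'E'
def held2(new=True):
    """plane and handle line of the held spanner from the wrist depth"""
    c=cam('wrist') if new else load('wrist');P=cloud(c);C=c['color'].astype(int);p,a,s=pose();g=p-[0,0,.155]
    hd=np.array([np.cos(np.radians(a+90)),np.sin(np.radians(a+90)),0])
    D=P-g;t=D@hd
    k=(C.max(-1)-C.min(-1)<30)&(C.min(-1)>60)&(np.hypot(D[...,0],D[...,1])<.24)&(t>.03)&(abs(D[...,2]+.005+t*.53)<.035)&(P[...,2]>.012)
    n,l,st,_=cv2.connectedComponentsWithStats(k.astype(np.uint8));i=1+st[1:,4].argmax();S=D[l==i]
    for _ in range(4):
        m=np.median(S,0) if _==0 else S.mean(0);n=np.linalg.svd(S-m,full_matrices=0)[2][2];n*=np.sign(n[2]);S=S[abs((S-m)@n)<(.006,.004,.003,.003)[_]]
    r=np.hypot(S[:,0],S[:,1]);H=S[(r<.13)];e=np.linalg.svd(H-H.mean(0),full_matrices=0)[2][0];e*=np.sign(e@hd);hm=H.mean(0)
    w=(S-hm)@np.cross(n,e);tt=(S-hm)@e
    print('n',len(S),'normal',n.round(3),'lean',np.degrees(np.arccos(n[2])).round(1),'az',np.degrees(np.arctan2(n[1],n[0])).round(1),'e',e.round(3),'az',np.degrees(np.arctan2(e[1],e[0])).round(1))
    top0=hm-e*(hm@e); print('line closest to grasp pt',(top0*1000).round(1),'tip t',(S@e).max().round(4),'w range',w.min().round(4),w.max().round(4),'hw',(np.percentile(w[r<.13],[2,98])*1000).round(1))
    print('TCP',p.round(4),a.round(1),s['time'],s['width'],s['grip_force'],s['wrist_force'].round(1),'slope n',frame()[0][:,2].round(3))
    return n,e,hm,S,p
E
python3 - <<'E'
from h import *
held2()
c=load('wrist');cv2.imwrite('pics/w4.png',cv2.cvtColor(c['color'],cv2.COLOR_RGB2BGR))
E
```

```text
n 7885 normal [-0.414  0.228  0.881] lean 28.2 az 151.2 e [-0.881  0.145 -0.451] az 170.6
line closest to grasp pt [ 1.4  2.4 -2. ] tip t 0.1912 w range -0.0337 0.0336 hw [-7.5  7.7]
TCP [0.5024 0.3318 0.2704] 56.6 20.8833 0.30225877986570815 19.861344447126612 [-1.1  0.2 -2.2] slope n [-0.199 -0.43   0.88 ]
```

View pics/w4.png

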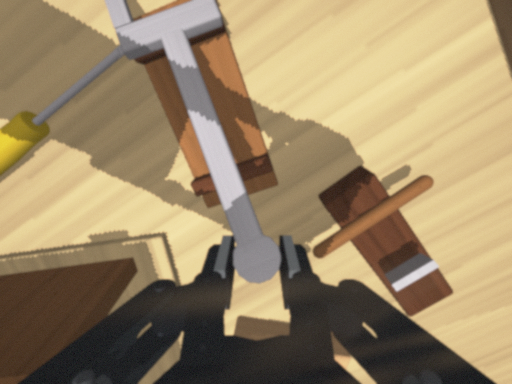

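Emit:
drive_tool(
  claw=[20,20,20,20,20,20,20,20],
  slide=[
    [0,0,0],
    [0,0,0],
    [0,0,0.06],
    [0,0,0.13],
    [0,0,0.2],
    [0,0,0.27],
    [0,0,0.34],
    [0,0,0.38],
  ],
  yaw=[0,0,0,0,0,0,0,0],
  newtons=80,
)

```text
time: 21.55
tool_pos: [0.5023, 0.3319, 0.463]
tcp_rot: [0.902, 3.006, 0.005]
wrist_force: [0.9, 1.0, -2.1]
width: 0.276
grip_force: 79.1
```

Emit:
drive_tool(
  claw=[20,20,20,20,20,20,20,20],
  slide=[
    [0.01,-0.015,0],
    [0.02,-0.03,0],
    [0.03,-0.05,0],
    [0.04,-0.07,0],
    [0.05,-0.09,0],
    [0.06,-0.11,0],
    [0.07,-0.13,0],
    [0.08,-0.15,0],
  ],
  yaw=[0.035,0.07,0.105,0.14,0.175,0.21,0.245,0.28],
)

```text
time: 22.22
tool_pos: [0.542, 0.2561, 0.4576]
tcp_rot: [0.472, -3.104, 0.001]
wrist_force: [-0.6, 0.0, -2.5]
width: 0.278
grip_force: 79.1
```

Emit:
drive_tool(
  claw=[20,20,20,20,20,20,20,20],
  slide=[
    [0.01,-0.015,0],
    [0.02,-0.03,0],
    [0.03,-0.05,0],
    [0.04,-0.07,0],
    [0.05,-0.09,0],
    [0.06,-0.11,0],
    [0.07,-0.13,0],
    [0.08,-0.15,0],
  ],
  yaw=[0.035,0.07,0.105,0.14,0.175,0.21,0.245,0.267],
)

```text
time: 22.88
tool_pos: [0.582, 0.1812, 0.4575]
tcp_rot: [1.694, -2.643, -0.002]
wrist_force: [-0.4, -1.0, -2.3]
width: 0.279
grip_force: 79.2
```

Run:
```python
from h import *
n,e,hm,S,p=held2()
R,O=frame();g=p-[0,0,.155]
t=(S@e);tip=t.max()
es=e@R;ns=n@R;print('e slope',es.round(3),'phi',np.degrees(np.arctan2(-es[1],-es[0])).round(1),'n slope',ns.round(3))
l0=hm-e*(hm@e)
jaw=g+l0+e*(tip-.022)-n*.005
print('tip t',tip,'jaw slope',((jaw-O)@R*1000).round(1)); print(bot.read_state()['q'].round(2))
k=np.argsort(t)[-200:];print('tips w',(np.percentile((S-hm)@np.cross(n,e)*1000,[0,1,99,100])).round(1))
ptr(False)
```

```text
n 7772 normal [-0.161 -0.449  0.879] lean 28.5 az -109.8 e [-0.01  -0.89  -0.456] az -90.6
line closest to grasp pt [-2.   1.8 -3.5] tip t 0.1945 w range -0.0338 0.0335 hw [-7.5  7.7]
TCP [0.5828 0.1795 0.4575] 155.4 22.9333 0.2780882741922904 79.35013839975 [ 0.5 -1.9 -2.5] slope n [-0.199 -0.43   0.88 ]
e slope [-0.931 -0.365 -0.016] phi 21.4 n slope [-0.001 -0.042  0.999]
tip t 0.1945306544154069 jaw slope [ 29.5 -31.4  98.2]
[ 0.26  0.11  1.68 -0.    1.35 -2.45]
tips w [-33.8 -31.3  32.4  33.5]
60 0  
75 0  
90 0
```

```bash
cat >> h.py <<'E'
def jaw(new=True):
    n,e,hm,S,p=held2(new);R,O=frame();g=p-[0,0,.155];t=S@e;b=np.cross(n,e);w=(S-hm)@b
    es=e@R;print('phi',np.degrees(np.arctan2(-es[1],-es[0])).round(1),'n slope',(n@R).round(3))
    T=np.percentile(t[abs(w)<5e-3],99.7);sh=[np.percentile(t[(s*w>.022)],1) for s in(1,-1)]
    c=load('wrist');l0=hm-e*(hm@e)
    print('throat t',T.round(4),'(168 nominal) shoulders',np.round(sh,4),'tips',[t[s*w>.022].max().round(4) for s in(1,-1)],'tip px',proj(c,g+l0+e*.2+b*.03).round(0),proj(c,g+l0+e*T).round(0))
    for q in(T+.025,.193): print('jaw slope',((g+l0+e*q-n*.005-O)@R*1000).round(1))
E
python3 - <<'E'
from h import *
jaw(False)
E
```

```text
n 7772 normal [-0.161 -0.449  0.879] lean 28.5 az -109.8 e [-0.01  -0.89  -0.456] az -90.6
line closest to grasp pt [-2.   1.8 -3.5] tip t 0.1945 w range -0.0338 0.0335 hw [-7.5  7.7]
TCP [0.5828 0.1795 0.4575] 155.4 22.9333 0.2780882741922904 79.35013839975 [ 0.5 -1.9 -2.5] slope n [-0.199 -0.43   0.88 ]
phi 21.4 n slope [-0.001 -0.042  0.999]
throat t 0.1682 (168 nominal) shoulders [0.1506 0.1496] tips [np.float64(0.1945), np.float64(0.1701)] tip px [108. -10.] [164.  13.]
jaw slope [ 10.2 -38.9  97.8]
jaw slope [ 10.4 -38.8  97.8]
```

Emit:
drive_tool(
  claw=[20,20,20,20],
  slide=[
    [0.01,-0.002,-0.02],
    [0.02,-0.005,-0.043],
    [0.021,-0.005,-0.043],
    [0.021,-0.005,-0.043],
  ],
  yaw=[0,0,0,0],
)

```text
time: 23.27
tool_pos: [0.592, 0.1795, 0.4349]
tcp_rot: [1.686, -2.646, -0.003]
wrist_force: [-1.7, -0.3, -3.1]
width: 0.277
grip_force: 79.2
```

Run:
```python
from h import *
jaw()
# bolt top from wrist / scene, dark at slope z 60-74
R,O=frame()
for n in('wrist','scene','top'):
    c=load('wrist') if n=='wrist' else cam(n);L=((cloud(c)-O)@R)*1000;C=c['color'].astype(int)
    k=(C.max(-1)<95)&(C.max(-1)-C.min(-1)<25)&(abs(L[...,2]-68)<4)&(np.hypot(L[...,0],L[...,1]+50)<22)
    print(n,k.sum(),L[k].mean(0).round(1) if k.any() else '',L[k].min(0).round(0) if k.any() else '',L[k].max(0).round(0) if k.any() else '')
```

```text
n 7907 normal [-0.162 -0.443  0.882] lean 28.2 az -110.1 e [-0.018 -0.892 -0.452] az -91.2
line closest to grasp pt [-1.5  1.9 -3.7] tip t 0.1954 w range -0.0338 0.0338 hw [-7.5  7.8]
TCP [0.5921 0.1796 0.4361] 155.0 23.3167 0.2766749004346942 79.17308032047004 [-0.6 -0.8 -3.8] slope n [-0.199 -0.43   0.88 ]
phi 21.0 n slope [ 0.004 -0.039  0.999]
throat t 0.1706 (168 nominal) shoulders [0.1526 0.1521] tips [np.float64(0.1954), np.float64(0.1708)] tip px [108.  -8.] [164.  12.]
jaw slope [  0.9 -47.3  77.9]
jaw slope [  3.4 -46.3  77.9]
wrist 395 [  5.6 -49.1  68.7] [ -3. -61.  64.] [ 12. -37.  70.]
scene 54 [ -1.5 -50.2  67.8] [-12. -61.  64.] [  9. -39.  72.]
top 45 [  1.  -48.9  68. ] [-11. -60.  65.] [ 11. -39.  71.]
```

Emit:
drive_tool(
  claw=[20,20,20,20,20,20,20,20],
  slide=[
    [-0.006,-0.002,-0.002],
    [-0.006,-0.002,-0.002],
    [-0.006,-0.002,-0.002],
    [-0.004,0.003,-0.011],
    [-0.002,0.007,-0.02],
    [0,0.011,-0.029],
    [0.002,0.016,-0.037],
    [0.002,0.016,-0.037],
  ],
  yaw=[0.008,0.008,0.008,0.008,0.008,0.008,0.008,0.008],
)

```text
time: 24.08
tool_pos: [0.5932, 0.1877, 0.4174]
tcp_rot: [1.721, -2.626, -0.002]
wrist_force: [0.4, 0.1, -3.0]
width: 0.28
grip_force: 79.2
```

Run:
```python
from h import *
jaw()
R,O=frame();c=load('wrist');L=((cloud(c)-O)@R)*1000;C=c['color'].astype(int)
k=(C.max(-1)<95)&(C.max(-1)-C.min(-1)<25)&(abs(L[...,2]-68)<4)&(np.hypot(L[...,0],L[...,1]+50)<22)
print(k.sum(),L[k].mean(0).round(1),L[k].min(0).round(0),L[k].max(0).round(0))
```

```text
n 7816 normal [-0.155 -0.456  0.877] lean 28.8 az -108.8 e [ 0.007 -0.888 -0.46 ] az -89.6
line closest to grasp pt [-1.1  1.7 -3.3] tip t 0.1956 w range -0.0339 0.0337 hw [-7.5  7.7]
TCP [0.5932 0.1874 0.4179] 156.5 24.1333 0.28109479344918975 79.20427843462676 [ 0.6 -0.4 -3. ] slope n [-0.199 -0.43   0.88 ]
phi 22.3 n slope [-0.006 -0.051  0.999]
throat t 0.1703 (168 nominal) shoulders [0.1519 0.1517] tips [np.float64(0.1956), np.float64(0.1722)] tip px [110.  -7.] [165.  13.]
jaw slope [  1.2 -49.4  55.8]
jaw slope [  3.3 -48.5  55.9]<stdin>:5: RuntimeWarning: Mean of empty slice.
  ret = um.true_divide(
Traceback (most recent call last):
ValueError: zero-size array to reduction operation minimum which has no identity
```

Emit:
drive_tool(
  claw=[20,20,20,20,20],
  slide=[
    [0.001,0.003,-0.006],
    [0.003,0.006,-0.012],
    [0.004,0.009,-0.018],
    [0.005,0.011,-0.023],
    [0.005,0.011,-0.023],
  ],
  yaw=[0,0,0,0,0],
)

```text
time: 24.55
tool_pos: [0.5958, 0.1929, 0.4068]
tcp_rot: [1.722, -2.627, -0.001]
wrist_force: [-0.2, 0.2, -4.4]
width: 0.281
grip_force: 79.2
```

Run:
```python
from h import *
jaw()
```

```text
n 5003 normal [ 0.143 -0.5    0.854] lean 31.3 az -74.0 e [ 0.403 -0.761 -0.508] az -62.1
line closest to grasp pt [-26.2 -11.9  -3. ] tip t 0.1962 w range -0.0668 0.0282 hw [-31.7  23. ]
TCP [0.5958 0.1928 0.4071] 156.5 24.6 0.27895755820418794 79.21067122835666 [-0.6 -0.7 -3.4] slope n [-0.199 -0.43   0.88 ]
phi 44.4 n slope [ 0.059 -0.34   0.939]
throat t 0.1632 (168 nominal) shoulders [0.129  0.0998] tips [np.float64(0.1412), np.float64(0.1962)] tip px [79. 68.] [128.  61.]
jaw slope [ 30.  -86.   22.1]
jaw slope [ 26.6 -89.3  21.2]
```

Run:
```python
from h import *
a=cv2.cvtColor(load('wrist')['color'],cv2.COLOR_RGB2BGR)
c=cam('scene');D=cv2.cvtColor(c['color'],cv2.COLOR_RGB2BGR);u,v=proj(c,W(0,-50,50)).astype(int)
b=cv2.resize(D[v-40:v+40,u-40:u+40],(384,384),interpolation=cv2.INTER_CUBIC)
cv2.imwrite('pics/eng.png',cv2.resize(np.hstack([a[:,:400],b]),(784,384)))
```

```text
(no output)
```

View pics/eng.png

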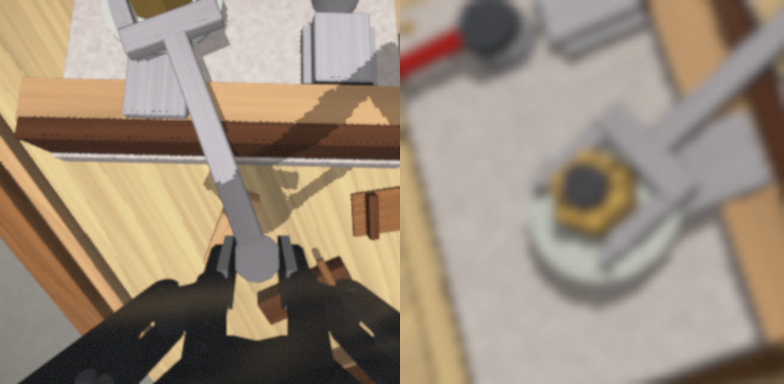

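```bash
cat >> h.py <<'E'
def arc(f0,fs,r=193):
    R,O=frame()
    for f in fs:
        a,b=np.radians(f),np.radians(f0);d=R@(np.array([np.cos(a)-np.cos(b),np.sin(a)-np.sin(b),0])*r/1000)
        print(round(f,1),(d/.5).round(3).tolist())
E
python3 - <<'E'
from h import *
arc(22.3,np.linspace(22.3,-8,9)[1:]);print();arc(-8,[-12,-16,-18,-20])
print(pose()[2]['q'].round(3))
E
```

```text
18.5 [0.025, -0.003, 0.004]
14.7 [0.05, -0.007, 0.008]
10.9 [0.075, -0.013, 0.01]
7.2 [0.099, -0.021, 0.012]
3.4 [0.123, -0.029, 0.013]
-0.4 [0.146, -0.04, 0.014]
-4.2 [0.169, -0.051, 0.013]
-8.0 [0.191, -0.064, 0.012]

-12 [0.022, -0.015, -0.002]
-16 [0.044, -0.031, -0.005]
-18 [0.054, -0.04, -0.007]
-20 [0.064, -0.048, -0.009]
[ 0.273  0.171  1.711 -0.     1.26  -2.458]
```

Emit:
drive_tool(
  claw=[20,20,20],
  slide=[
    [0,0,0],
    [0,0,0],
    [0,0,0],
  ],
  yaw=[0,0,0],
  newtons=25,
)

```text
time: 24.9
tool_pos: [0.5959, 0.1926, 0.4079]
tcp_rot: [-1.722, 2.627, -0.0]
wrist_force: [-0.4, 0.9, -2.9]
width: 0.275
grip_force: 79.2
```

Emit:
drive_tool(
  claw=[26,22,22,22],
  slide=[
    [0,0,0],
    [0,0,0],
    [0,0,0],
    [0,0,0],
  ],
  yaw=[0,0,0,0],
  newtons=20,
)

```text
time: 25.23
tool_pos: [0.596, 0.1926, 0.408]
tcp_rot: [-1.722, 2.627, -0.001]
wrist_force: [-0.4, -0.8, -2.2]
width: 0.304
grip_force: 19.8
```

Emit:
drive_tool(
  claw=[22,22,22,22,22,22,22,22],
  slide=[
    [0.025,-0.003,0.004],
    [0.05,-0.007,0.008],
    [0.075,-0.013,0.01],
    [0.099,-0.021,0.012],
    [0.123,-0.029,0.013],
    [0.146,-0.04,0.014],
    [0.169,-0.051,0.013],
    [0.191,-0.064,0.012],
  ],
  yaw=[-0.01,-0.016,-0.022,-0.028,-0.034,-0.04,-0.046,-0.052],
)

```text
time: 25.9
tool_pos: [0.6921, 0.1617, 0.4145]
tcp_rot: [-1.499, 2.758, 0.004]
wrist_force: [-1.1, 4.5, 1.8]
width: 0.306
grip_force: 19.7
```

```bash
cat >> h.py <<'E'
def ptr2(name='scene'):
    """pointer on dial in scene/top: dark thin marks; print angle histogram on dial annulus"""
    c=cam(name);R,O=frame();L=((cloud(c)-O)@R)*1000;C=c['color'].astype(int);x,y=L[...,0],L[...,1]+50;r=np.hypot(x,y);a=np.degrees(np.arctan2(y,x))
    b=(r<24)&(r>14)&(abs(L[...,2]-58)<5)
    k=(C.max(-1)<110)&(r>25)&(r<42)&(abs(L[...,2]-35)<5)
    print(name,'dark',k.sum(),np.sort(a[k]).round(0)[::max(1,k.sum()//20)])
E
python3 - <<'E'
from h import *
p,a,s=pose();print(p.round(4),a.round(1),s['wrist_force'].round(1),s['torque'].round(2),s['width'],s['q'].round(2))
ptr2();ptr2('wrist');jaw(False)
E
```

```text
[0.6921 0.1617 0.4145] 147.1 [-1.1  4.5  1.8] [ 1.11  0.52 -0.21] 0.3055347681687515 [ 0.19  0.33  1.51  0.    1.31 -2.37]
scene dark 0 []
wrist dark 4 [-25. -24. -23. -23.]
n 3555 normal [-0.549 -0.283  0.787] lean 38.1 az -152.7 e [-0.642 -0.461 -0.613] az -144.3
line closest to grasp pt [ 10.1 -15.7   1.2] tip t 0.1627 w range -0.022 0.0612 hw [-17.6  18.6]
TCP [0.6933 0.1607 0.4147] 147.0 26.0 0.3010111950935581 19.69288945198059 [0.1 4.7 0.9] slope n [-0.199 -0.43   0.88 ]
phi -23.5 n slope [-0.056  0.379  0.924]Traceback (most recent call last):
  File "<stdin>", line 3, in <module>
  File "h.py", line 98, in jaw
    T=np.percentile(t[abs(w)<5e-3],99.7);sh=[np.percentile(t[(s*w>.022)],1) for s in(1,-1)]
                                             ~~~~~~~~~~~~~^^^^^^^^^^^^^^^^^
    return _quantile_unchecked(
        a, q, axis, out, overwrite_input, method, keepdims, weights)
    return _ureduce(a,
                    func=_quantile_ureduce_func,
    ...<5 lines>...
                    overwrite_input=overwrite_input,
                    method=method)
    r = func(a, **kwargs)
    result = _quantile(arr,
                       quantiles=q,
    ...<2 lines>...
                       out=out,
                       weights=wgt)
    slices_having_nans = np.isnan(arr[-1, ...])
                                  ~~~^^^^^^^^^
IndexError: index -1 is out of bounds for axis 0 with size 0
```

```bash
cat >> h.py <<'E'
def hphi(new=True):
    c=cam('wrist') if new else load('wrist');R,O=frame();L=((cloud(c)-O)@R)*1000;C=c['color'].astype(int)
    k=(C.max(-1)-C.min(-1)<30)&(C.min(-1)>55)&(L[...,0]>112)&(L[...,0]<168)&(abs(L[...,2]-44)<14)&(abs(L[...,1]+50)<110)
    n,l,st,_=cv2.connectedComponentsWithStats(k.astype(np.uint8));S=L[l==1+st[1:,4].argmax()]
    bx=np.arange(112,168,4);P=np.array([[S[m].mean(0)] for b in bx if (m:=(S[:,0]>=b)&(S[:,0]<b+4)).sum()>8])[:,0]
    f=np.polyfit(P[:,0],P[:,1],1);fz=np.polyfit(P[:,0],P[:,2],1)
    print('handle n',len(S),'phi',np.degrees(np.arctan(f[0])).round(1),'y at x=0',np.polyval(f,0).round(1),'phi via nut',np.degrees(np.arctan2(P[:,1].mean()+50,P[:,0].mean())).round(1),'z slope',fz.round(3),'z at nut',np.polyval(fz,0).round(1))
E
python3 - <<'E'
from h import *
hphi()
R,O=frame();p,a,s=pose();q=((p-[0,0,.155]-O)@R*1000);print('grasp slope',q.round(1),'phi',np.degrees(np.arctan2(q[1]+50,q[0])).round(1))
E
```

```text
handle n 2488 phi -8.9 y at x=0 -49.6 phi via nut -8.8 z slope [4.2000e-02 4.6257e+01] z at nut 46.3
grasp slope [196.7 -78.9  57.9] phi -8.3
```

Emit:
drive_tool(
  claw=[22,22,22,22,22,22],
  slide=[
    [0.016,-0.012,-0.002],
    [0.032,-0.023,-0.004],
    [0.048,-0.036,-0.006],
    [0.062,-0.047,-0.009],
    [0.062,-0.047,-0.009],
    [0.062,-0.047,-0.009],
  ],
  yaw=[-0.006,-0.012,-0.018,-0.02,-0.02,-0.02],
)

```text
time: 26.55
tool_pos: [0.7234, 0.1373, 0.4101]
tcp_rot: [-1.413, 2.802, -0.001]
wrist_force: [3.1, 4.6, 2.0]
width: 0.3
grip_force: 20.0
```

Run:
```python
from h import *
hphi();ptr2('wrist')
R,O=frame();p,a,s=pose();q=((p-[0,0,.155]-O)@R*1000);print('grasp slope',q.round(1),'phi',np.degrees(np.arctan2(q[1]+50,q[0])).round(1),p.round(4),a,s['wrist_force'].round(1),s['q'].round(2))
arc(-20,[-14])
```

```text
handle n 2717 phi -20.2 y at x=0 -50.2 phi via nut -20.3 z slope [4.1000e-02 4.6515e+01] z at nut 46.5
wrist dark 3 [-8. -7. -6.]
grasp slope [ 186.9 -116.2   58. ] phi -19.5 [0.7231 0.1374 0.4103] 143.5377753712545 [3.3 3.7 1.4] [ 0.15  0.37  1.45  0.    1.31 -2.35]
-14 [-0.031, 0.026, 0.006]
```

Emit:
drive_tool(
  claw=[22,22,20,20,20],
  slide=[
    [-0.013,0.011,0.003],
    [-0.024,0.02,0.005],
    [-0.024,0.02,0.005],
    [-0.024,0.02,0.005],
    [-0.024,0.02,0.005],
  ],
  yaw=[0,0,0,0,0],
  newtons=80,
)

```text
time: 27.07
tool_pos: [0.7115, 0.146, 0.4127]
tcp_rot: [-1.417, 2.8, -0.01]
wrist_force: [6.4, -2.0, -1.1]
width: 0.273
grip_force: 78.9
```

Emit:
drive_tool(
  claw=[20,20,20,20,20,20,20,20],
  slide=[
    [-0.003,-0.006,0.013],
    [-0.006,-0.013,0.026],
    [-0.009,-0.02,0.04],
    [-0.012,-0.026,0.053],
    [-0.016,-0.034,0.07],
    [-0.02,-0.043,0.088],
    [-0.024,-0.052,0.106],
    [-0.024,-0.052,0.106],
  ],
  yaw=[0,0,0,0,0,0,0,0],
)

```text
time: 27.73
tool_pos: [0.698, 0.12, 0.4675]
tcp_rot: [-1.413, 2.805, -0.002]
wrist_force: [-0.5, -0.0, -1.2]
width: 0.276
grip_force: 79.5
```

Run:
```python
from h import *
ptr2('wrist');ptr2('scene');ptr2('top');jaw()
```

```text
wrist dark 0 []
scene dark 34 [-155.  -30.  -29.  -29.  -27.  -26.  -25.  -25.  -25.  -21.  -21.  -21.
  -21.  -21.  -20.  -18.  -17.  -17.  -16.  -16.  -14.  -14.  -13.  -13.
  -12.  -11.  -11.  -11.  -10.   -9.   -9.   -8.   -7.   -4.]
top dark 59 [-143. -134. -129. -121. -114. -104.  -26.  -25.  -22.  -20.  -19.  -18.
  -17.  -14.  -12.  -10.   -8.   24.   24.   28.   29.   34.   41.   46.
   63.   95.  116.  123.  125.  130.]
n 6142 normal [-0.299 -0.522  0.799] lean 37.0 az -119.8 e [-0.537 -0.599 -0.594] az -131.9
line closest to grasp pt [-0.3  1.4 -1.2] tip t 0.198 w range -0.0369 0.0307 hw [-9.7 18.3]
TCP [0.6981 0.1212 0.4641] 143.5 27.9333 0.2726208280354361 79.32204723358154 [-0.9 -0.1 -3.4] slope n [-0.199 -0.43   0.88 ]
phi -13.8 n slope [-0.149  0.052  0.988]
throat t 0.1771 (168 nominal) shoulders [0.1599 0.158 ] tips [np.float64(0.1952), np.float64(0.1954)] tip px [239.  -4.] [276.  18.]
jaw slope [ -2.3 -51.9  78.8]
jaw slope [  6.4 -54.1  80.3]
```

Emit:
drive_tool(
  claw=[20,20,20,20,20,20,20,20],
  slide=[
    [0,0,0.05],
    [0,0,0.1],
    [0,0,0.13],
    [-0.04,0.05,0.13],
    [-0.08,0.1,0.13],
    [-0.13,0.15,0.13],
    [-0.17,0.2,0.13],
    [-0.21,0.24,0.13],
  ],
  yaw=[0,0,0,-0.03,-0.06,-0.09,-0.125,-0.16],
)

```text
time: 28.6
tool_pos: [0.592, 0.2428, 0.5287]
tcp_rot: [0.665, -3.069, -0.001]
wrist_force: [0.8, 0.5, -2.6]
width: 0.273
grip_force: 79.6
```

Emit:
drive_tool(
  claw=[20,20,20,20,20,20,20],
  slide=[
    [-0.03,0.03,0],
    [-0.06,0.06,0],
    [-0.1,0.1,0],
    [-0.14,0.14,0],
    [-0.178,0.182,0],
    [-0.178,0.182,-0.08],
    [-0.178,0.182,-0.14],
  ],
  yaw=[-0.035,-0.07,-0.105,-0.14,-0.163,-0.163,-0.163],
)

```text
time: 29.18
tool_pos: [0.5031, 0.3339, 0.4601]
tcp_rot: [0.122, 3.136, 0.003]
wrist_force: [1.0, -0.7, -5.2]
width: 0.273
grip_force: 79.4
```

Run:
```python
from h import *
held2();ptr2('scene');ptr2('top')
```

```text
n 6202 normal [-0.62  -0.016  0.784] lean 38.4 az -178.5 e [-0.777  0.133 -0.615] az 170.3
line closest to grasp pt [-2.4  5.   4.2] tip t 0.1954 w range -0.0376 0.0305 hw [-19.2  23.5]
TCP [0.5018 0.3322 0.4504] 85.5 29.2333 0.27078823443197764 79.10456657409668 [ -1.4  -1.2 -10.2] slope n [-0.199 -0.43   0.88 ]
scene dark 5 [-157.  -11.  -10.   -9.   -8.]
top dark 11 [-18. -15. -12. -11.  -8.  -8.  24.  24.  28.  28.  32.]
```

Emit:
drive_tool(
  claw=[20,20,20,20,20,26,22,22],
  slide=[
    [0,0,-0.08],
    [0,0,-0.16],
    [0,0,-0.22],
    [0,0,-0.26],
    [0,0,-0.28],
    [0,0,-0.28],
    [0,0,-0.28],
    [0,0,-0.28],
  ],
  yaw=[0,0,0,0,0,0,0,0],
  newtons=20,
)

```text
time: 30.0
tool_pos: [0.5055, 0.3328, 0.3227]
tcp_rot: [0.127, 3.136, 0.004]
wrist_force: [-0.8, 1.0, -2.9]
width: 0.304
grip_force: 20.2
```

Run:
```python
from h import *
held2()
```

```text
n 3758 normal [-0.642  0.019  0.766] lean 40.0 az 178.3 e [-0.743  0.227 -0.629] az 163.0
line closest to grasp pt [ 0.8 -4.6 -2.6] tip t 0.172 w range -0.0286 0.0118 hw [-18.5   9.9]
TCP [0.5055 0.3328 0.3228] 85.4 30.05 0.30394498417601185 20.22887796163559 [-0.5 -0.  -2. ] slope n [-0.199 -0.43   0.88 ]
```

Emit:
drive_tool(
  claw=[22,22,22,22,22,22,22,22],
  slide=[
    [0,0,-0.025],
    [0,0,-0.05],
    [0,0,-0.075],
    [0,0,-0.1],
    [0,0,-0.125],
    [0,0,-0.15],
    [0,0,-0.175],
    [0,0,-0.175],
  ],
  yaw=[0,0,0,0,0,0,0,0],
)

```text
time: 30.72
tool_pos: [0.5031, 0.3314, 0.2284]
tcp_rot: [-0.127, -3.134, 0.004]
wrist_force: [-1.7, 1.5, -0.8]
width: 0.302
grip_force: 20.4
```

Run:
```python
from h import *
held2()
```

```text
n 5489 normal [-0.216  0.036  0.976] lean 12.7 az 170.6 e [-0.952  0.213 -0.219] az 167.4
line closest to grasp pt [ 1.2 -1.9 -7. ] tip t 0.1341 w range -0.0083 0.0081 hw [-7.6  7.5]
TCP [0.5032 0.3317 0.2296] 85.4 30.7667 0.29988062333737986 20.38309246301651 [-1.8  0.7 -1.1] slope n [-0.199 -0.43   0.88 ]
```

Emit:
drive_tool(
  claw=[22,22,22,22,22,45,50],
  slide=[
    [0,0,-0.02],
    [0,0,-0.04],
    [0,0,-0.06],
    [0,0,-0.068],
    [0,0,-0.068],
    [0,0,-0.068],
    [0,0,-0.068],
  ],
  yaw=[0,0,0,0,0,0,0],
)

```text
time: 31.35
tool_pos: [0.5043, 0.3322, 0.1982]
tcp_rot: [-0.127, -3.139, -0.0]
wrist_force: [-0.0, -0.5, 0.4]
width: 0.569
grip_force: 0.0
```

Emit:
drive_tool(
  claw=[50,50,50,50,50,50,50,50],
  slide=[
    [0,0,0.04],
    [0,0,0.1],
    [0,0,0.16],
    [0,0,0.24],
    [0,0,0.32],
    [0,0,0.4],
    [0,0,0.46],
    [0,0,0.46],
  ],
  yaw=[0,0,0,0,0,0,0,0],
)

```text
time: 32.02
tool_pos: [0.5058, 0.3332, 0.4381]
tcp_rot: [0.126, 3.126, 0.013]
wrist_force: [0.5, 0.2, 1.3]
width: 0.585
grip_force: 0.0
```

Run:
```python
from h import *
for n in('wrist','scene'):
  try: print(n);spanner(name=n)
  except Exception as x: print(x)
t=W(-20,-50,60)+[-.02,-.05,.2];p,a,s=pose();print(p,a,((W(0,-50,50)[:2]-p[:2])/.5).round(3))
```

```text
wrist
n 3067 len 0.2009 z 0.0347 dir 167.36
handle dir 168.19 eye [0.4979 0.333 ] origin [0.4215 0.3489] tip 0.20036563903140642
scene
n 378 len 0.2299 z 0.0331 dir 168.97
handle dir 168.67 eye [0.499  0.3322] origin [0.4225 0.3475] tip 0.229807434574183
[0.50453928 0.33243748 0.43111025] 85.38813957460985 [ 0.182 -0.626]
```

Emit:
drive_tool(
  claw=[60,60,60,60,60,60,60,60],
  slide=[
    [0.04,-0.07,0],
    [0.08,-0.14,0.02],
    [0.12,-0.21,0.02],
    [0.15,-0.28,0.02],
    [0.19,-0.35,0.02],
    [0.23,-0.42,0.02],
    [0.27,-0.49,0.02],
    [0.3,-0.55,0.02],
  ],
  yaw=[0,0,0,0,0,0,0,0],
)

```text
time: 32.78
tool_pos: [0.6548, 0.0547, 0.4354]
tcp_rot: [-0.128, -3.135, 0.001]
wrist_force: [0.1, 0.2, -0.9]
width: 0.697
grip_force: 0.0
```

Run:
```python
from h import *
c=cam('wrist');print(c['eye'],proj(c,W(0,-50,50)));ptr(False);knob_ok=1
knob()
for n in('top','scene'):
  try: print(n);spanner(name=n)
  except Exception as x: print(x)
  ptr2(n)
```

```text
[0.57192504 0.06202494 0.40565157] [211.2399963  133.45651883]
60 16 [-13.2 -11.8 -11.2 -10.5  -9.8] 33.0
75 29 [-13.8 -12.3 -11.2 -10.4  -9.2] 32.0
90 39 [-17.6 -12.5 -11.1 -10.   -8.7] 31.0
knobtop 0 [nan nan nan] lever nan
top
n 562 len 0.2265 z 0.0341 dir 168.03
handle dir 168.26 eye [0.4975 0.3323] origin [0.4211 0.3482] tip 0.22635923582379852
top dark 0 []
scene
n 281 len 0.1671 z 0.033 dir 168.93
handle dir 168.45 eye [0.4387 0.3441] origin [0.3623 0.3597] tip 0.167385613964658
scene dark 16 [-27. -26. -22. -22. -21. -16. -16. -16. -12. -12. -11. -10. -10.  -8.
  -6.  -6.]h.py:32: RuntimeWarning: Mean of empty slice.
  k=red&(L[...,2]>56)&(L[...,2]<66)&(L[...,0]<-30); m=L[k].mean(0); print('knobtop',k.sum(),m.round(1),'lever',np.arctan2(-35-m[0],85-m[1]).round(3))
  ret = um.true_divide(
```

```bash
python3 -c "
from workcell import bot
print(bot.finish_job())"
```

```text
the job is handed in; nothing more can be done
None
```

I handed the job in at about 33 s; no verdict came back. By my own measurements, the lever was locked at about 1.52 rad (not re-checked after the nut work) and the nut was finger-tight at about 2.19 rad. The spanner then brought the pointer to 11° right, in the red band (seat about 0.59 rad), and it lies flat on its own rest about 6 mm from where it started.

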